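Set and lock the pressure screw of a small printing press

TASK

On the small block-printing press, the left-hand pressure screw (as seen from the robot) has been left slack and its lock nut run up. Wind that screw down clockwise by its cross bar until you feel its foot bear snugly, finger-tight, on the roller's bearing block; then swing the two-armed lock nut below it clockwise, down the same screw, until it jams firmly hand-tight against the bridge, so that the setting is locked. Force neither of them, and leave the things on the desk where they are.

Things in the scene. Friction and masses are not known exactly. Their poses are not given: they have to be found in the camera images.
- press: small printing press, fixed: grey frame 124 x 250 mm, two cheeks with a steel roller between, a flat bed, a star wheel at its right end. Origin on the desk under its middle; x along the bed, away from the robot, y along the roller to the left, z up. On each cheek a bridge, top at z 130 mm, 100 mm left or right of the middle, with an upright screw. The right one is already locked and does not move
- screw_axis (a point): point on the left screw's axis on the top face of the bridge's bush, 134 mm above the desk; fixed to the press, axes as the press. The lock nut's underside comes here when home
- pressure_screw: the left pressure screw, upright, one piece with its head and cross bar. Origin at the centre of its foot's underside, z up. Shaft 16 mm thick, steel head 25 mm wide from 68 to 92 mm up, through it an 8 mm bar along the screw's own y with 14 mm black balls at its ends. Turns about z; clockwise from above lowers it, 6 mm a turn. It starts 1.3 to 2.6 mm above the bearing block
- bar_ball (a point): centre of the ball at the +y end of the screw's cross bar: 36 mm from the axis, 81 mm above the foot; another ball opposite. A push of 2 N across the bar at a ball turns it freely. Once the foot bears, its load grows about 50 N a rad: 6 N of push, felt while turning slowly, is snug (22 N on the foot); 3 N (6 N) is slack, 9 N (40 N) forced. At rest the push fades, the threads hold
- jam_nut: the lock nut on the left screw, below the bar: steel, 38 mm wide, 16 mm thick, with two 8 mm arms along its own y that rise outwards to 16 mm black balls. Origin at the centre of its underside, z up. Turns about z; clockwise from above lowers it, 6 mm a turn. It starts 1.5 to 2.7 mm above the bridge's bush and keeps its place while only the screw turns, as the screw does while only the nut turns
- nut_ball (a point): centre of the ball on the lock nut's +y arm: 62 mm from the axis, 18 mm above the nut's underside; another ball opposite. A push of 1.2 N across the arm at a ball turns it freely. Once home, the load on the bridge grows about 70 N a rad: 6 N of push, felt while turning slowly, is firmly hand-tight (35 N on the bridge); 3 N (12 N) is loose, 8.5 N (52 N) forced. It stays where it is left
- bridge: the left-hand bridge, seated on its cheek: grey bar 104 x 42 x 22 mm with a steel bush in its middle whose 4 mm thick, 41 mm wide flange stands on top. Origin at the centre of its underside, on the screw's axis, axes as the press. The lock nut jams against the flange's top face, 26 mm above the origin
- roller: upper roller, 40 mm in diameter, 162 mm long along y, with a dark bearing block 47 x 30 x 40 mm at each end, held loosely inside the cheeks; it rests on the printing block by its weight. Origin 20 mm under its middle, axes as the press; the left screw's foot comes down on the left block's top, 40 mm above the origin
- eraser: eraser in a card sleeve, 20 x 42 x 12 mm, lying left of the press; origin under its middle. Leave it alone
- folding_stick: boxwood folding stick, 9 x 176 x 8 mm, lying on the mat behind the press; origin under its middle. Leave it alone
- pin_tub: round open tub of push pins, 55 mm wide, 30 mm high; origin under its middle. Leave it alone
- tape_roll: roll of brown packing tape lying flat on the mat, 96 mm wide, 48 mm high; origin under its middle. Leave it alone

How it is judged:
By the outcome, as a careful person would: the job done as asked, in the order asked, and still so for the second after the job is handed in, with the robot touching nothing.
It also fails if it takes over 67 s, if anything falls off the work surface, if the arm or the gripper's body presses on something with over 40 N, if the wrist force passes 120 N, or if a joint passes its speed limit or range.

ROBOT

A 6-joint arm with a two-finger parallel gripper is mounted at the origin on a cart in front of the work surface, level with it; the furniture and walls round the work are solid. World frame = base frame: x ahead of the robot, y to its left, z up, the work surface at z = 0. Lengths are in m, angles in rad, forces in N, time in s.
With the tool pointing down it reaches from about 0.425 to 0.95 m from the base axis. Payload 14.7 kg.
Tool frame: the origin (TCP) lies midway between the tips of the shut fingers; the grasp point (between the pads) lies 19 mm behind it (robot.grip_depth is the distance from the TCP to the grasp point, in m); z points along the fingers, y is the direction in which the jaws open and shut (so a half turn about z gives the same grasp; the last joint's range is limited). The gripper opens to 85 mm and grips with 20 to 120 N. Pads are 22 mm wide; open, the fingers measure 114 mm over their backs; the gripper's body (76 mm by 85 mm) begins 54 mm behind the grasp point. The pads swing forward as they close: fully open they stand 13 mm farther back than shut.
Start: joints at [-1.261, 0.48, 1.596, -0, 1.065, -0.047], TCP at [0.227, -0.609, 0.203] pointing down, gripper open.
Joint ranges: [-2.75, 2.75], [-0.82, 2.05], [0.23, 2.67], [-1.56, 4.7], [0.09, 2.69], [-2.92, 2.92]. Speed limits (rad/s): [1.89, 1.89, 2.39, 3.01, 3.01, 3.01].

INTERFACE

Orientations are given as [roll, pitch, yaw] about the fixed x, y, z axes, in that order (R = Rz(yaw) Ry(pitch) Rx(roll)).
In Python, from cell import robot, vision, order gives the robot as it stands.
- The arm moves only by the tool apply_moves, never from a script. Its argument "plan" is a list that holds one entry, the list of rows, each a list of 5 numbers: the shift along the tool's x, y, z scaled (see below), then the turn about the tool's z scaled (see below), then the finger opening in mm, from 0 to 85.4. A call has 1 to 5 rows; each row shifts and turns the commanded pose from where the row before left it, along the tool's axes as they then stand; what a row does not reach is not made up. The controller multiplies each number of a shift by 0.05 m and each number of a turn by 5 degrees. A row lasts 1/10 s, in which the tool goes at most 50 mm and 8.59 degrees, less where a joint would pass 70% of its speed; a pose out of reach is approached as far as the arm can. A call with a number of a shift or a turn outside -1 to 1 is refused whole. A call with a gripper value outside its range is refused whole. The fingers move at their own pace and stop on an object; the grip force is fixed at half the most. Time passes only in rows, so rows that do not move let the fingers close. It gives the time, the measured TCP pose, the force and the opening at its end, in the units of the state.
- robot.sense(): the state, without advancing time (a new reading comes with each control period).
- vision.snapshot(name): name is "side" or "top" or "wrist"; returns a dict with "img" (480x640x3 uint8, red, green, blue), "mtx" (3x3 intrinsics, pixels), "position" and "attitude" of the camera in the world; the wrist camera has in their place "mount" (4x4, takes a point from camera to tool coordinates, whose origin is the TCP and whose axes are the flange's). Camera axes: x right, y up, looking along -z (the intrinsics and any distortion apply to the point x, -y, -z); pixel columns grow to the right and rows downward; lengths in m; the calibration is good to about 2 mm. A picture is of the moment at which its call begins: read the wrist's pose just before it. There is no depth.
- order.close_job(): hands the job in, once; it reports no verdict.
The state is a dict: "time": time; "joint_pos": joint angles; "qd": joint speeds; "joint_torque": joint torques, N m; "tcp_pos": TCP position; "tool_rot": TCP orientation; "contact_force": force on the tool from outside, world axes, zero at the start; "wrist_torque": the same for the moment, N m; "grip_width": opening from 0.0 (shut) to 1.0 (fully open).
Only numpy, scipy, OpenCV 4.12 (cv2) and the standard library are available. Lean on these libraries where they do the work, as an engineer would, in place of code of your own. Each camera call takes 0.05 s, during which the arm holds its last target.

## Working session

There is one attempt and no reset: what is moved stays moved. The work goes in short steps, Python scripts to look and compute and a tool call to move; the robot and the scene stay as the last step left them, time stands still between calls to the robot, and variables do not carry over. Pictures are saved under pics/ and viewed, and the job is handed in when it is done.

Besides the shell and the picture viewer there is one more tool, called after ">>>" as name(argument=value, ...), one argument or row to a line, values as JSON. apply_moves: Moves the arm, as the interface text tells. Shifts and turns lie within -1 to 1; 1 stands for 0.05 m of shift or 5 degrees of turn. Its arguments: {"type":"object","properties":{"plan":{"type":"array","items":{"type":"array","items":{"type":"array","items":{"type":"number"}}}}},"required":["plan"]}

```bash
ls; mkdir -p pics
python3 - <<'E'
from cell import robot, vision, order
import cv2,numpy as np
print(robot.sense())
for n in ["side","top","wrist"]:
    s=vision.snapshot(n); cv2.imwrite(f"pics/{n}0.png",s["img"][:,:,::-1]); np.savez(f"pics/{n}0.npz",**s)
    print(n,s["mtx"],s.get("position"),s.get("attitude"),s.get("mount"),[k for k in s])
E
```

```text
pics
{'time': 0.0, 'joint_pos': array([-1.26060984e+00,  4.80826875e-01,  1.59684665e+00,  3.35245829e-05,
        1.06507805e+00, -4.66057220e-02]), 'qd': array([-1.04875924e-05, -1.17578539e-04, -1.87799180e-03,  1.07866312e-03,
       -1.56748784e-03,  3.70430536e-05]), 'joint_torque': array([ 3.73229559e-03, -9.50641823e+01, -4.30182981e+01,  2.74821705e-04,
        1.23154177e-02, -1.14319204e-05]), 'tcp_pos': array([ 0.22692422, -0.60865286,  0.20218577]), 'tool_rot': array([-3.14043636e+00, -8.32703582e-05,  3.56775904e-01]), 'contact_force': array([ 0.55477136,  0.24585016, -0.26848211]), 'wrist_torque': array([ 0.0449262 , -0.00470053,  0.01942845]), 'grip_width': 1.0011417641954008}
side [[613.90990055   0.         320.63050417]
 [  0.         613.90990055 240.22916054]
 [  0.           0.           1.        ]] [ 0.35192078 -0.77985164  0.75782666] [ 0.89591879  0.01611823 -0.34220209] None ['img', 'mtx', 'position', 'attitude']
top [[521.16318692   0.         314.66660219]
 [  0.         521.16318692 244.2106775 ]
 [  0.           0.           1.        ]] [ 0.47785122 -0.00952128  0.98119039] [ 0.15470928  0.0101871  -1.54549008] None ['img', 'mtx', 'position', 'attitude']
wrist [[350.76729285   0.         316.90345075]
 [  0.         350.76729285 241.16747676]
 [  0.           0.           1.        ]] None None [[-5.20741798e-04  9.62932829e-01  2.69740795e-01  6.85941987e-02]
 [ 9.99999852e-01  4.58929479e-04  2.92219276e-04  1.12513336e-03]
 [ 1.57595532e-04  2.69740907e-01 -9.62932925e-01 -1.71732806e-01]
 [ 0.00000000e+00  0.00000000e+00  0.00000000e+00  1.00000000e+00]] ['img', 'mtx', 'mount']
```

View pics/side0.png

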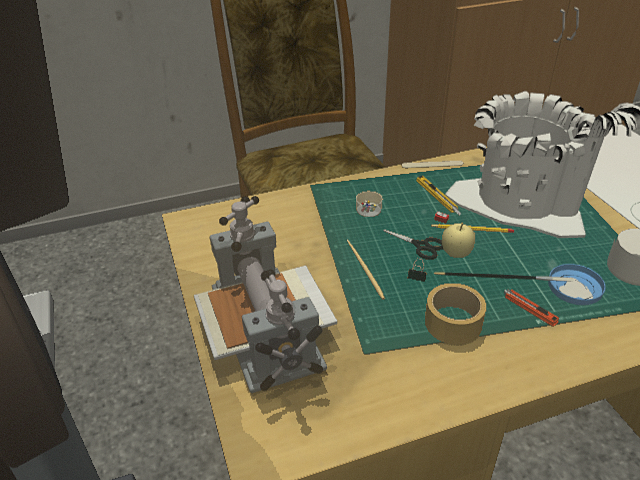

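View pics/top0.png

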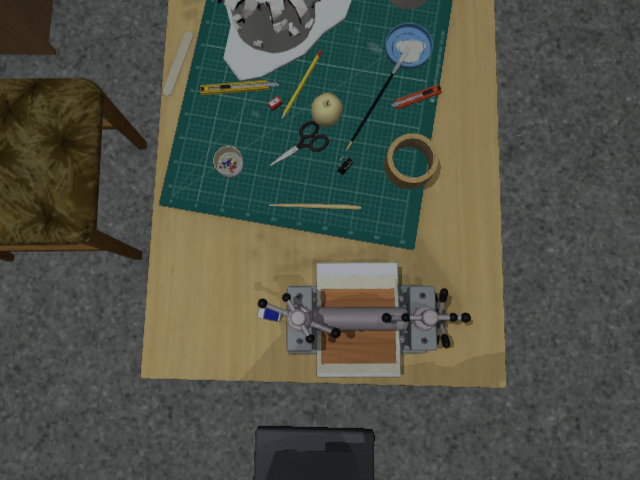

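The top view shows the left screw head at about (299,318). The nut balls are near (263,303) and (335,333), and the bar balls near (287,298) and (310,338). I'll zoom in next.

Run:
```python
import cv2
a=cv2.imread("pics/top0.png"); cv2.imwrite("pics/top0z.png",cv2.resize(a[270:390,240:400],None,fx=5,fy=5,interpolation=2))
a=cv2.imread("pics/side0.png"); cv2.imwrite("pics/side0z.png",cv2.resize(a[185:305,180:340],None,fx=5,fy=5,interpolation=2))
```

```text
(no output)
```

View pics/top0z.png

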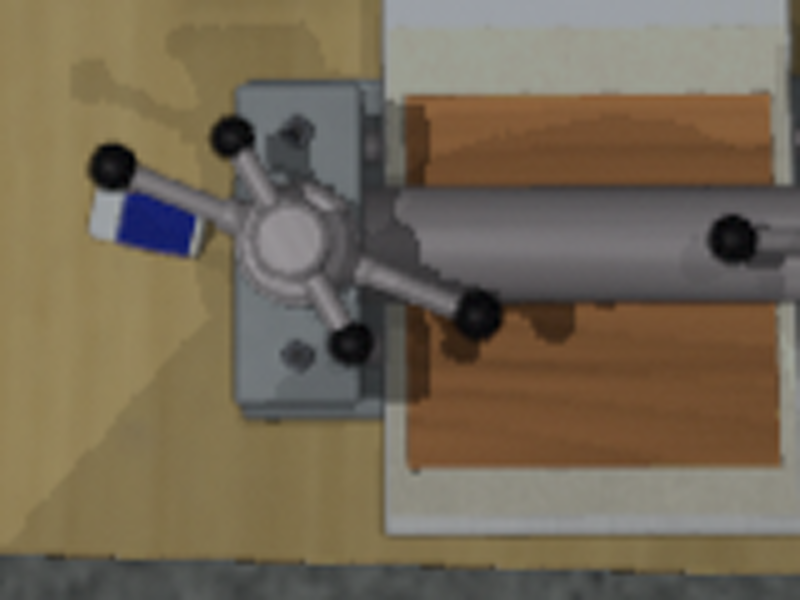

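View pics/side0z.png

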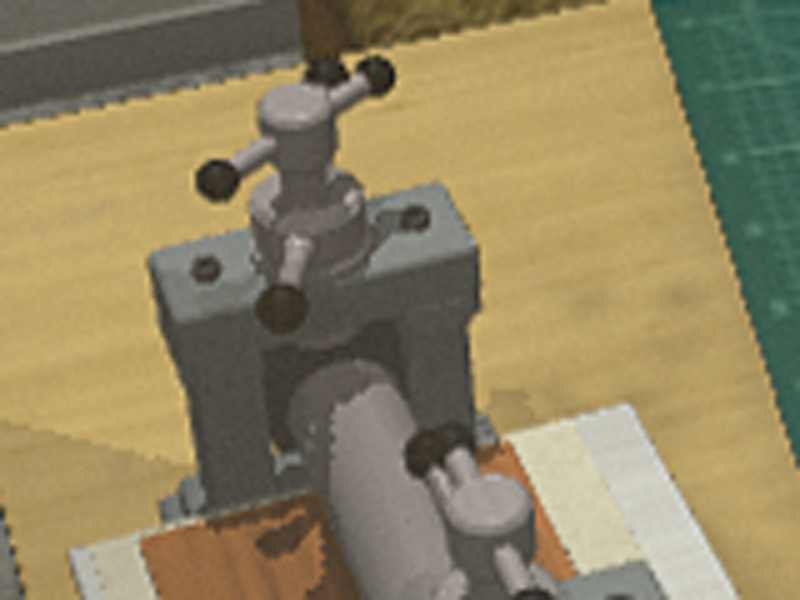

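View pics/wrist0.png

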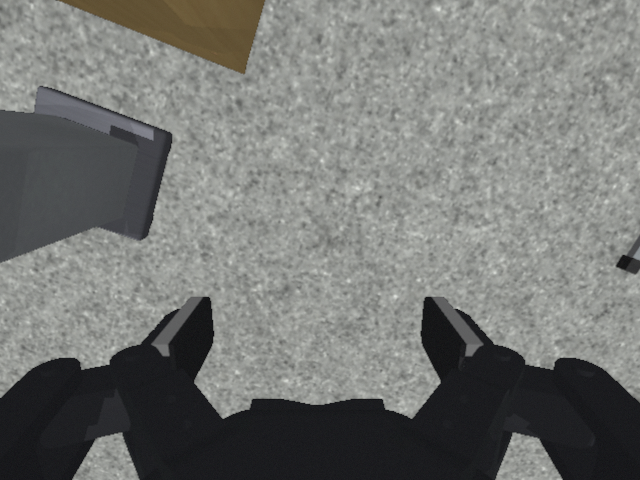

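```bash
cat > h.py <<'E'
import numpy as np,cv2
from scipy.spatial.transform import Rotation as R
def ray(s,u,v):
    d=np.linalg.inv(s["mtx"])@[u,v,1.]; d=np.array([d[0],-d[1],-d[2]])
    d=R.from_euler("xyz",s["attitude"]).as_matrix()@d
    return np.array(s["position"]),d/np.linalg.norm(d)
def plane(s,u,v,z):
    p,d=ray(s,u,v); return p+d*(z-p[2])/d[2]
def tri(a,b):
    (p,d),(q,e)=a,b
    t=np.linalg.lstsq(np.c_[d,-e],q-p,rcond=None)[0]
    x,y=p+t[0]*d,q+t[1]*e; return (x+y)/2,np.linalg.norm(x-y)
E
python3 - <<'E'
from h import *
T=np.load("pics/top0.npz");S=np.load("pics/side0.npz")
tz=lambda x,y:(240+x/5-.4,270+y/5-.4); sz=lambda x,y:(180+x/5-.4,185+y/5-.4)
pts={"barFar":((232,135),(376,75)),"barNear":((350,343),(217,180)),"nutR":((477,315),(281,308)),"nutL":((112,166),(325,73)),"head":((292,238),(296,104))}
for k,(a,b) in pts.items(): print(k,tri(ray(T,*tz(*a)),ray(S,*sz(*b))))
for k in ("nutR","nutL"): print(k,plane(T,*tz(*pts[k][0]),.154))
E
```

```text
barFar (array([0.52022375, 0.04372392, 0.17944852]), np.float64(0.00015564753625024077))
barNear (array([0.45837052, 0.00584798, 0.17920537]), np.float64(0.00011705705102319081))
nutR (array([ 0.4672629 , -0.03313842,  0.15427009]), np.float64(0.0003947845957903601))
nutL (array([0.51066098, 0.08266772, 0.15730963]), np.float64(0.0003173099974759978))
head (array([0.48929603, 0.02397452, 0.18870128]), np.float64(0.00010349909550406407))
nutR [ 0.46745441 -0.03317741  0.154     ]
nutL [0.51094994 0.08301186 0.154     ]
```

>>> apply_moves(
  plan=[
    [[0.8, 0, -0.4, 0, 0], [0.8, 0, -0.4, 0, 0], [0.8, 0, -0.4, 0, 0], [0.8, 0, -0.4, 0, 0], [0.8, 0, -0.4, 0, 0]],
  ],
)

```text
time: 0.65
tcp_pos: [0.4158, -0.5383, 0.3035]
tool_rot: [-3.141, 0.0, 0.357]
contact_force: [0.6, -0.4, -0.9]
grip_width: 0.145
```

>>> apply_moves(
  plan=[
    [[0.42, -0.77, 0, 0, 0], [0.42, -0.77, 0, 0, 0], [0.42, -0.77, 0, 0, 0], [0.42, -0.77, 0, 0, 0], [0.42, -0.77, 0, 0, 0]],
  ],
)

```text
time: 1.15
tcp_pos: [0.4454, -0.3203, 0.3026]
tool_rot: [-3.141, 0.0, 0.357]
contact_force: [1.4, 0.1, 0.9]
grip_width: 0.004
```

>>> apply_moves(
  plan=[
    [[0.42, -0.77, 0, 0, 0], [0.42, -0.77, 0, 0, 0], [0.42, -0.77, 0, 0, 0], [0.42, -0.77, 0, 0, 0], [0.42, -0.77, 0, 0, 0]],
  ],
)

```text
time: 1.65
tcp_pos: [0.4766, -0.1034, 0.3028]
tool_rot: [3.142, -0.0, 0.357]
contact_force: [0.4, 0.1, 0.3]
grip_width: 0.001
```

>>> apply_moves(
  plan=[
    [[0.42, -0.77, 0, 0, 0], [0.42, -0.77, 0, 0, 0], [0.42, -0.77, 0, 0, 0], [0.42, -0.77, 0, 0, 0], [0, 0, 0, -1, 0]],
  ],
)

```text
time: 2.15
tcp_pos: [0.5019, 0.073, 0.3026]
tool_rot: [-3.14, -0.001, 0.447]
contact_force: [-0.1, -0.7, 0.5]
grip_width: -0.001
```

>>> apply_moves(
  plan=[
    [[0, 0, 0, -1, 0], [0, 0, 0, -1, 0], [0, 0, 0, -1, 0], [0, 0, 0, -1, 0], [0, 0, 0, -1, 0]],
  ],
)

```text
time: 2.65
tcp_pos: [0.5015, 0.0686, 0.3026]
tool_rot: [-3.141, 0.0, 0.884]
contact_force: [-0.5, 0.1, -0.6]
grip_width: 0.004
```

>>> apply_moves(
  plan=[
    [[0, 0, 0, -1, 0], [0, 0, 0, -1, 0], [0, 0, 0, -1, 0], [0, 0, 0, -1, 0], [0, 0, 0, -1, 0]],
  ],
)

```text
time: 3.15
tcp_pos: [0.5015, 0.0685, 0.3027]
tool_rot: [-3.141, 0.0, 1.32]
contact_force: [-0.2, 0.3, -0.5]
grip_width: 0.0
```

>>> apply_moves(
  plan=[
    [[0, 0, 0, -1, 0], [0, 0, 0, -1, 0], [0, 0, 0, -1, 0], [0, 0, 0, -1, 0], [0, 0, 0, -1, 0]],
  ],
)

```text
time: 3.65
tcp_pos: [0.5015, 0.0685, 0.3026]
tool_rot: [-3.141, -0.0, 1.757]
contact_force: [0.4, 0.5, 0.1]
grip_width: -0.001
```

>>> apply_moves(
  plan=[
    [[0, 0, 0, -1, 0], [0, 0, 0, -1, 0], [0, 0, 0, -1, 0], [0, 0, 0, -1, 0], [0, 0, 0, -1, 0]],
  ],
)

```text
time: 4.15
tcp_pos: [0.5015, 0.0685, 0.3026]
tool_rot: [-3.141, -0.0, 2.193]
contact_force: [-0.1, -0.3, 0.2]
grip_width: 0.001
```

>>> apply_moves(
  plan=[
    [[0, 0, 0, -1, 0], [0, 0, 0, -1, 0], [0, 0, 0, -1, 0], [0, 0, 0, -1, 0], [0, 0, 0, -1, 0]],
  ],
)

```text
time: 4.65
tcp_pos: [0.5015, 0.0685, 0.3026]
tool_rot: [-3.141, -0.0, 2.629]
contact_force: [0.1, 0.6, 0.8]
grip_width: -0.002
```

>>> apply_moves(
  plan=[
    [[0, 0, 0, -1, 0], [0, 0, 0, -1, 0], [0, 0, 0, -1, 0], [0, 0, 0, -1, 0], [0, 0, 0, -1, 0]],
  ],
)

```text
time: 5.15
tcp_pos: [0.5015, 0.0685, 0.3026]
tool_rot: [-3.142, -0.0, 3.066]
contact_force: [0.4, 0.0, -0.4]
grip_width: -0.002
```

>>> apply_moves(
  plan=[
    [[0, 0, 0, -1, 0], [0, 0, 0, -1, 0], [0, 0, 0, -1, 0], [0, 0, 0, -1, 0], [0, 0, 0, -1, 0]],
  ],
)

```text
time: 5.65
tcp_pos: [0.5015, 0.0685, 0.3026]
tool_rot: [3.141, -0.0, -2.781]
contact_force: [0.5, -0.5, -0.9]
grip_width: -0.003
```

>>> apply_moves(
  plan=[
    [[0, 0, 0, -1, 0], [0, 0, 0, -1, 0], [0, 0, 0, 0, 0]],
  ],
)

```text
time: 5.95
tcp_pos: [0.5015, 0.0685, 0.3027]
tool_rot: [3.141, -0.0, -2.609]
contact_force: [0.5, 0.1, -0.4]
grip_width: 0.004
```

Run:
```python
from h import *
from cell import robot, vision
st=robot.sense(); print(st["tcp_pos"],np.degrees(st["tool_rot"]),st["contact_force"],st["wrist_torque"],st["joint_pos"])
for n in ["wrist","side"]:
    s=vision.snapshot(n); cv2.imwrite(f"pics/{n}1.png",s["img"][:,:,::-1])
```

```text
[0.50151023 0.06853611 0.30266282] [ 1.79991157e+02 -1.88590508e-02 -1.49459688e+02] [ 0.52318956  0.08922779 -0.36022125] [ 0.0540938  -0.03732862  0.01001797] [ 7.59265591e-02  1.81243139e-01  1.78618026e+00 -7.35290562e-06
  1.17453273e+00 -2.02789590e+00]
```

View pics/wrist1.png

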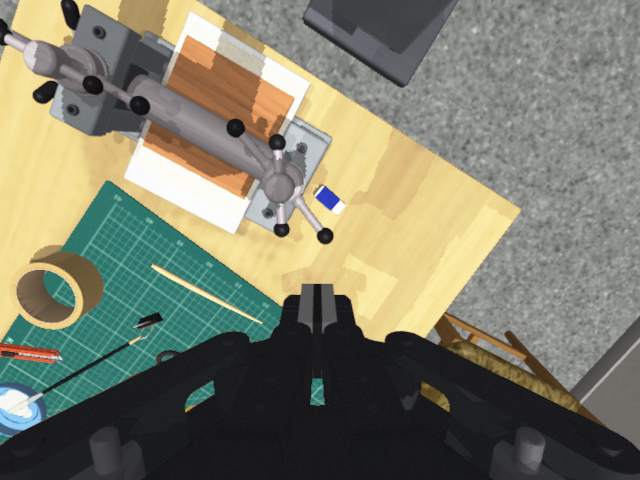

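View pics/side1.png

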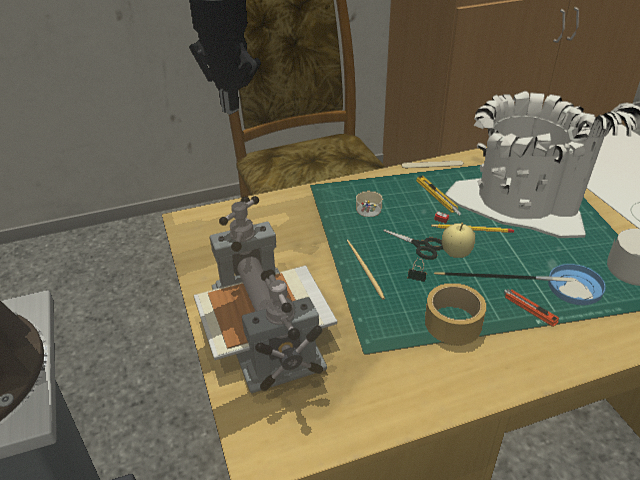

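The wrist view shows the bar balls at (282,229) and (277,142), and the nut balls at (325,236) and (235,128). This agrees with the triangulation. Lowering the shut fingers beside the far bar ball.

>>> apply_moves(
  plan=[
    [[-0.06, 0, 0.7, 0, 0], [0, 0, 0.7, 0, 0], [0, 0, 0.7, 0, 0], [0, 0, 0.4, 0, 0], [0, 0, 0.11, 0, 0]],
  ],
)

```text
time: 6.55
tcp_pos: [0.5028, 0.0699, 0.1702]
tool_rot: [3.14, -0.003, -2.612]
contact_force: [0.3, -0.3, 0.3]
grip_width: 0.002
```

>>> apply_moves(
  plan=[
    [[0, 0, 0, 0, 0]],
  ],
)

```text
time: 6.65
tcp_pos: [0.504, 0.0701, 0.172]
tool_rot: [3.141, -0.001, -2.612]
contact_force: [0.3, -0.0, 0.4]
grip_width: 0.002
```

```bash
cat > look.py <<'E'
import sys
from h import *
from cell import robot, vision
st=robot.sense(); p=st["tcp_pos"]; yaw=st["tool_rot"][2]
d=p[:2]-[.4893,.0247]; c,s=np.cos(yaw),np.sin(yaw)
print("t",st["time"],"tcp",p.round(4),"yaw",np.degrees(yaw).round(2),"inward x",-(d@[c,s]).round(4),"CCW y",(d@[s,-c]).round(4))
F=st["contact_force"]; print("F tool x,y",(F[:2]@[c,s]).round(2),(F[:2]@[s,-c]).round(2),F.round(2),st["wrist_torque"].round(3))
if len(sys.argv)>1:
    k=sys.argv[1]; im=[]
    for n,x,y in (("top",230,250),("side",170,175),):
        a=vision.snapshot(n)["img"][:,:,::-1]; im.append(cv2.resize(a[y:y+120,x:x+130],(400*13//12//1,400),interpolation=2))
    cv2.imwrite(f"pics/c{k}.png",cv2.resize(np.hstack(im),(800,369)))
E
python3 look.py 2
```

```text
t 6.65 tcp [0.504  0.0701 0.172 ] yaw -149.63 inward x 0.0356 CCW y 0.0317
F tool x,y -0.28 -0.19 [ 0.34 -0.02  0.42] [ 0.012  0.06  -0.032]
```

View pics/c2.png

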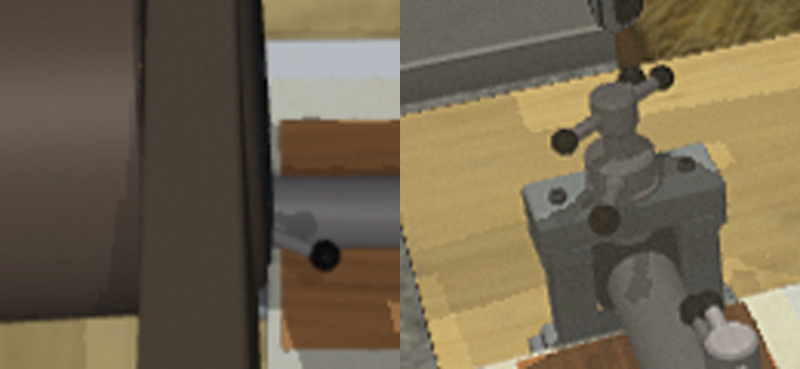

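>>> apply_moves(
  plan=[
    [[0, -0.1, 0, 0, 0], [0, -0.1, 0, 0, 0], [-0.017, -0.032, 0, 0.5, 0], [-0.017, -0.032, 0, 0.5, 0], [0, 0, 0, 0, 0]],
  ],
)

```text
time: 7.25
tcp_pos: [0.5131, 0.059, 0.1729]
tool_rot: [-3.141, 0.001, -2.699]
contact_force: [-0.1, 0.1, 0.7]
grip_width: -0.002
```

```bash
cat >> look.py <<'E'
    cv2.imwrite(f"pics/w{k}.png",vision.snapshot("wrist")["img"][:,:,::-1])
E
python3 look.py 3
```

```text
t 7.25 tcp [0.5131 0.059  0.1729] yaw -154.63 inward x 0.0362 CCW y 0.0208
F tool x,y 0.06 0.12 [-0.11  0.08  0.72] [ 0.03   0.063 -0.005]
```

View pics/c3.png

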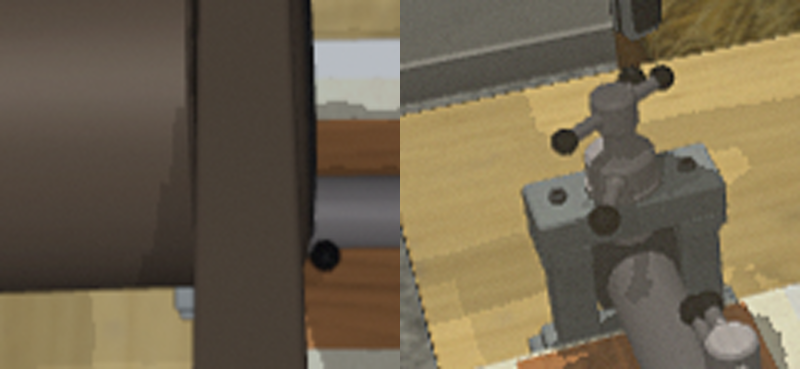

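View pics/w3.png

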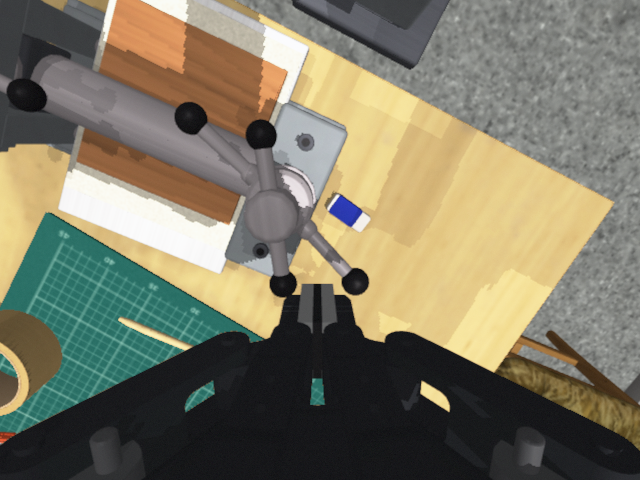

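The wrist view shows the tip just right of the bar ball (282,284), about 3 mm short of contact. Continuing.

>>> apply_moves(
  plan=[
    [[0, -0.06, 0, 0, 0], [-0.029, -0.064, 0, 1, 0], [-0.029, -0.064, 0, 1, 0], [-0.029, -0.064, 0, 1, 0], [-0.029, -0.064, 0, 1, 0]],
  ],
)

```text
time: 7.9
tcp_pos: [0.5232, 0.0462, 0.1723]
tool_rot: [-3.142, 0.0, -3.049]
contact_force: [-0.0, 0.7, -0.5]
grip_width: 0.001
```

```bash
python3 look.py 4
```

```text
t 7.9 tcp [0.5232 0.0462 0.1723] yaw -174.72 inward x 0.0358 CCW y 0.0183
F tool x,y -0.05 0.66 [-0.01  0.66 -0.5 ] [-0.029  0.005  0.019]
```

View pics/w4.png

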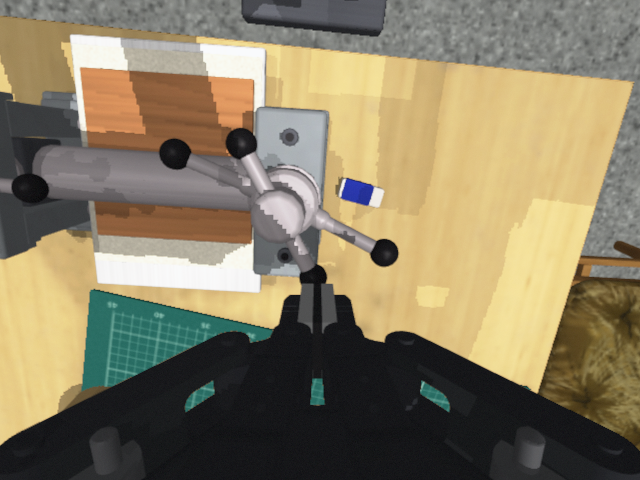

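```bash
cat >> h.py <<'E'
def wray(pos,rot,s,u,v):
    M=np.array(s["mount"]); A=R.from_euler("xyz",rot).as_matrix()
    d=np.linalg.inv(s["mtx"])@[u,v,1.]; d=A@M[:3,:3]@[d[0],-d[1],-d[2]]
    return np.array(pos)+A@M[:3,3],d/np.linalg.norm(d)
def wproj(pos,rot,s,P):
    M=np.array(s["mount"]); A=R.from_euler("xyz",rot).as_matrix()
    c=M[:3,:3].T@(A.T@(np.array(P)-pos)-M[:3,3]); q=s["mtx"]@[c[0],-c[1],-c[2]]; return q[:2]/q[2]
E
python3 - <<'E'
from h import *
from cell import robot
W=np.load("pics/wrist0.npz")
st=robot.sense();p,r=st["tcp_pos"],st["tool_rot"]
print("tcp",wproj(p,r,W,p),[wproj(p,r,W,p+np.array([0,0,z])) for z in(.01,.02,.03)])
for P in [(.5202,.0437,.1794),(.4584,.0058,.1792),(.4673,-.0331,.154),(.5107,.0827,.154),(.4893,.0245,.191)]: print(P,wproj(p,r,W,P))
P1=([.50151,.06854,.30266],np.radians([179.99,-.019,-149.46]))
for a,b in [((282,229),(313,273)),((277,142),(241,143)),((325,236),(384,252)),((235,128),(175,153))]:
    print(tri(wray(*P1,W,*a),wray(p,r,W,*b)))
E
```

```text
tcp [314.87681798 278.80383693] [array([314.76161586, 286.31357792]), array([314.63293562, 294.70192427]), array([314.48826498, 304.13264531])]
(0.5202, 0.0437, 0.1794) [310.28944282 278.19746401]
(0.4584, 0.0058, 0.1792) [239.38011415 143.53863035]
(0.4673, -0.0331, 0.154) [174.91145391 153.55304842]
(0.5107, 0.0827, 0.154) [381.05794171 252.19504276]
(0.4893, 0.0245, 0.191) [273.20820781 219.45978443]
(array([0.52244762, 0.04530377, 0.16589891]), np.float64(0.000351574721252016))
(array([0.45794054, 0.00615111, 0.17712438]), np.float64(0.0004090181471439126))
(array([0.51120144, 0.0846735 , 0.15188128]), np.float64(0.0004438715755544595))
(array([ 0.46714817, -0.03317033,  0.15372685]), np.float64(0.0002381144921058698))
```

```bash
python3 - <<'E'
from h import *
W=np.load("pics/wrist0.npz")
o,d=wray(np.zeros(3),np.zeros(3),W,317,284)
for x in (.011,.0,-.011): t=(x-o[0])/d[0]; print(x,o+t*d)
for u in (284,298,302,333,350):
  o,d=wray(np.zeros(3),np.zeros(3),W,u,296); t=(.011-o[0])/d[0]; print(u,o+t*d)
E
python3 -c "
import cv2
a=cv2.imread('pics/w4.png');cv2.imwrite('pics/w4z.png',cv2.resize(a[230:350,240:400],None,fx=5,fy=5,interpolation=2))"
```

```text
0.011 [ 0.011       0.00111428 -0.03344528]
0.0 [ 0.          0.0011122  -0.00703354]
-0.011 [-0.011       0.00111013  0.0193782 ]
284 [ 0.011      -0.01178132 -0.04553685]
298 [ 0.011      -0.00631065 -0.04554223]
302 [ 0.011      -0.00474769 -0.04554377]
333 [ 0.011       0.00736368 -0.04555568]
350 [ 0.011       0.01400427 -0.04556221]
```

View pics/w4z.png

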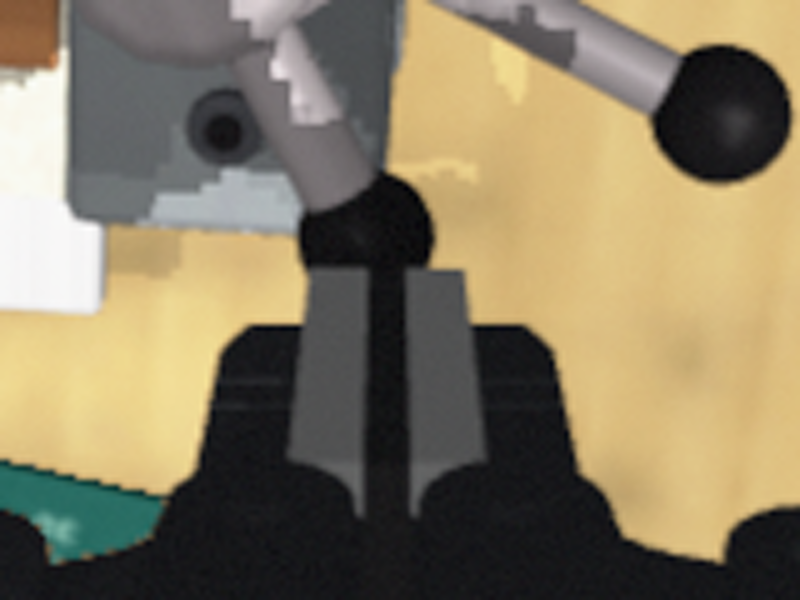

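Run:
```python
from h import *
from cell import vision,robot
s=vision.snapshot("side");a=s["img"][:,:,::-1]
p=robot.sense()["tcp_pos"]
A=R.from_euler("xyz",s["attitude"]).as_matrix(); c=A.T@(p-s["position"]); q=s["mtx"]@[c[0],-c[1],-c[2]]; print(q[:2]/q[2])
cv2.imwrite("pics/s5.png",cv2.resize(a[110:240,190:330],None,fx=5.5,fy=4.5*5.5/4.5*.83,interpolation=2))
```

```text
[256.440938   201.93750839]
```

View pics/s5.png

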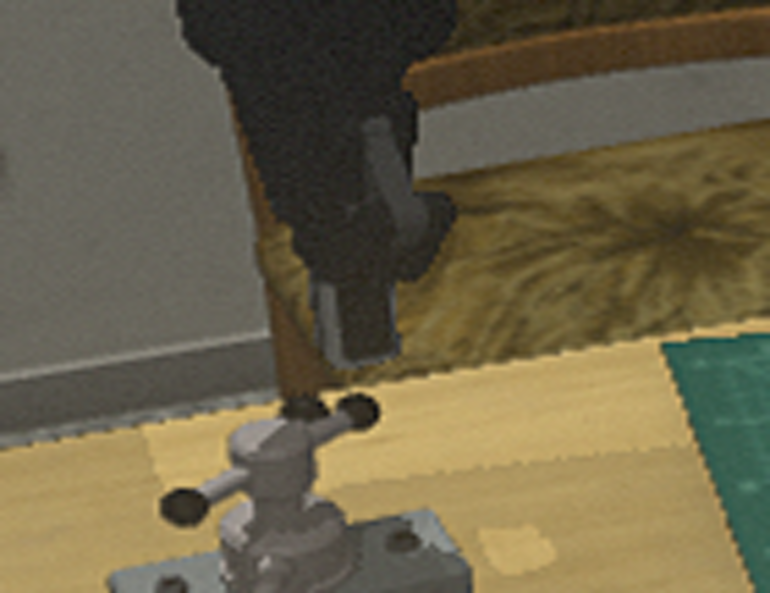

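Run:
```python
from h import *
from cell import robot
W=np.load("pics/wrist0.npz");S=np.load("pics/side0.npz")
print(robot.grip_depth)
st=robot.sense();p,r=st["tcp_pos"],st["tool_rot"]
A=R.from_euler("xyz",r).as_matrix()
for a,b in [((302,284),(250.9,188.9)),((302,284),(252.5,189.5)),((302,284),(249.5,188)),((302,284),(262.4,188.2))]:
    x,e=tri(wray(p,r,W,*a),ray(S,*b)); print(x.round(4),e.round(4),(A.T@(x-p)).round(4))
```

```text
0.0187
[0.5142 0.0401 0.2039] 0.0014 [ 0.0095 -0.0054 -0.0316]
[0.5159 0.0402 0.2017] 0.0031 [ 0.0077 -0.0055 -0.0294]
[0.5125 0.0401 0.2064] 0.0003 [ 0.0111 -0.0052 -0.0341]
[0.5259 0.0405 0.1969] 0.0177 [-0.0022 -0.0061 -0.0247]
```

Both views put the visible fingertips about 32 mm behind the reported TCP, at z ≈ 0.204. So the fingers passed above the bar without touching it, and the bar has not moved. I'll back off, then go about 29 mm lower.

>>> apply_moves(
  plan=[
    [[0.029, 0.064, 0, -1, 0], [0.029, 0.064, 0, -1, 0], [0.029, 0.064, 0, -1, 0], [0.029, 0.064, 0, -1, 0], [0.029, 0.1, 0, -1, 0]],
  ],
)

```text
time: 8.6
tcp_pos: [0.511, 0.0616, 0.1723]
tool_rot: [3.142, 0.0, -2.604]
contact_force: [-0.1, -0.0, 0.0]
grip_width: 0.003
```

>>> apply_moves(
  plan=[
    [[0, 0.04, 0, 0, 0], [0, 0, 0.2, 0, 0], [0, 0, 0.2, 0, 0], [0, 0, 0.18, 0, 0], [0, 0, 0, 0, 0]],
  ],
)

```text
time: 9.1
tcp_pos: [0.5091, 0.063, 0.1416]
tool_rot: [3.14, -0.002, -2.611]
contact_force: [-0.2, -0.1, 0.4]
grip_width: 0.001
```

```bash
python3 look.py 6;  python3 -c "
import cv2
a=cv2.imread('pics/w6.png');cv2.imwrite('pics/w6z.png',cv2.resize(a[220:340,240:400],None,fx=5,fy=5,interpolation=2))"
```

```text
t 9.1 tcp [0.5091 0.063  0.1416] yaw -149.59 inward x 0.0365 CCW y 0.023
F tool x,y 0.25 0.06 [-0.24 -0.07  0.4 ] [-0.02   0.056 -0.029]
```

View pics/w6z.png

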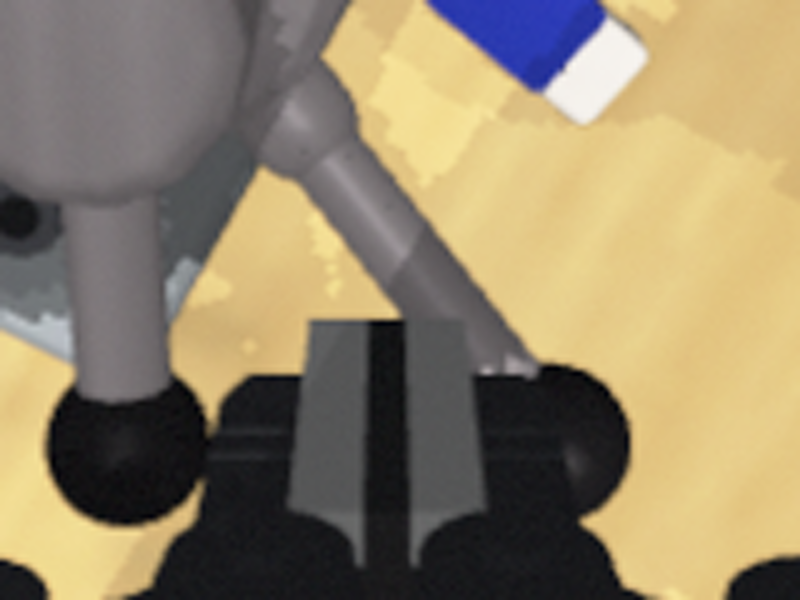

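View pics/c6.png

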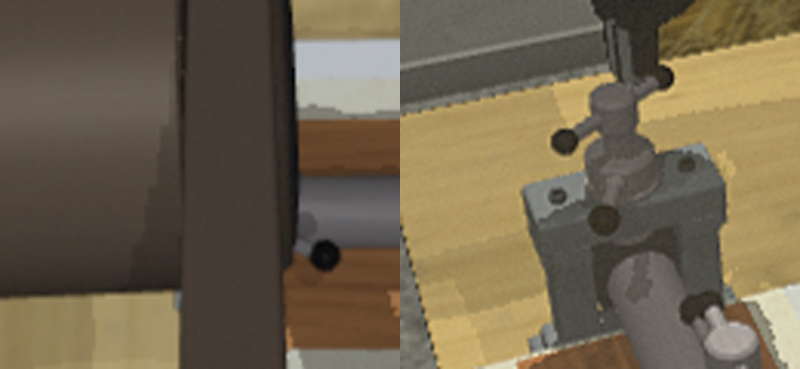

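>>> apply_moves(
  plan=[
    [[0, -0.08, -0.04, 0, 0], [0, -0.07, 0, 0, 0], [0, -0.05, 0, 0, 0], [-0.02, -0.064, 0.002, 1, 0], [-0.02, -0.064, 0.002, 1, 0]],
  ],
)

```text
time: 9.75
tcp_pos: [0.5204, 0.0496, 0.1454]
tool_rot: [-3.141, 0.001, -2.788]
contact_force: [-0.8, 2.3, 1.2]
grip_width: 0.0
```

>>> apply_moves(
  plan=[
    [[-0.02, -0.064, 0.002, 1, 0], [-0.02, -0.064, 0.002, 1, 0]],
  ],
)

```text
time: 9.95
tcp_pos: [0.5243, 0.0442, 0.1452]
tool_rot: [3.142, 0.001, -2.963]
contact_force: [-0.3, 1.4, 1.9]
grip_width: -0.003
```

```bash
python3 look.py 7;  python3 -c "
import cv2
a=cv2.imread('pics/w7.png');cv2.imwrite('pics/w7z.png',cv2.resize(a[220:340,240:400],None,fx=5,fy=5,interpolation=2))"
```

```text
t 9.95 tcp [0.5243 0.0442 0.1452] yaw -169.78 inward x 0.0379 CCW y 0.0129
F tool x,y 0.08 1.39 [-0.33  1.35  1.93] [ 0.315  0.111 -0.054]
```

View pics/w7z.png

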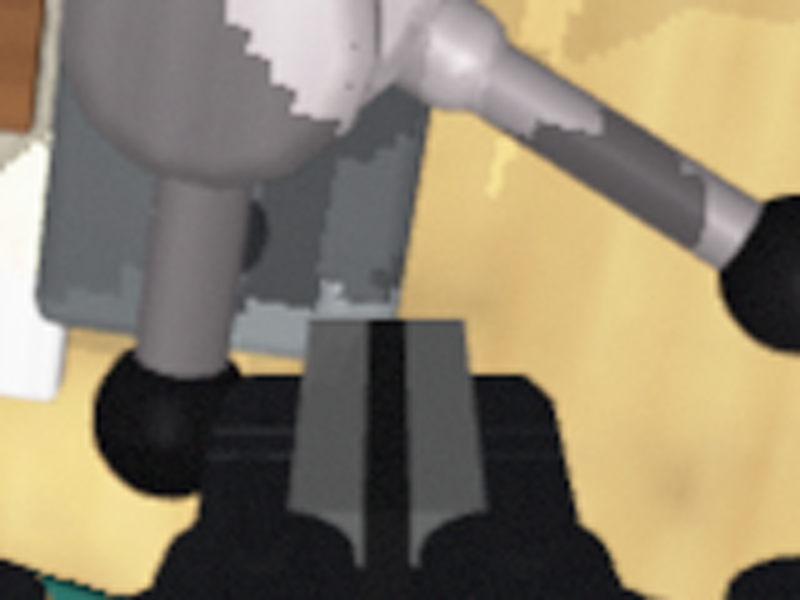

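View pics/c7.png

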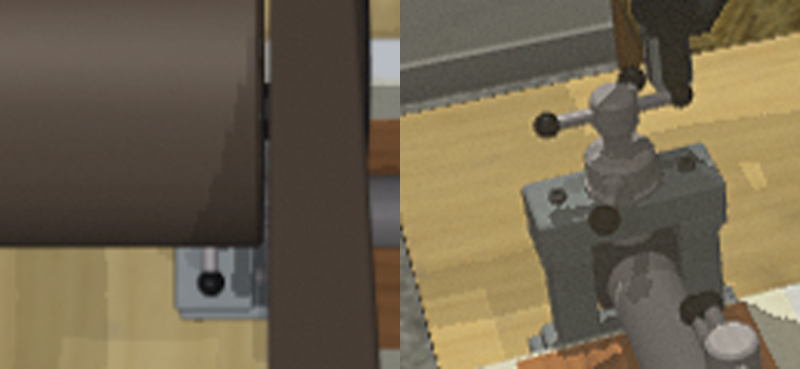

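>>> apply_moves(
  plan=[
    [[-0.02, -0.067, 0.08, 1, 0], [-0.02, -0.067, 0.002, 1, 0], [-0.02, -0.067, 0.002, 1, 0]],
  ],
)

```text
time: 10.4
tcp_pos: [0.5279, 0.0347, 0.1407]
tool_rot: [3.141, 0.0, 3.062]
contact_force: [0.4, 2.2, 0.1]
grip_width: 0.003
```

>>> apply_moves(
  plan=[
    [[-0.02, -0.067, 0.002, 1, 0], [-0.02, -0.067, 0.002, 1, 0]],
  ],
)

```text
time: 10.6
tcp_pos: [0.5291, 0.0278, 0.1406]
tool_rot: [3.141, 0.0, 2.887]
contact_force: [0.3, 2.4, 0.9]
grip_width: -0.0
```

```bash
python3 look.py 8
```

```text
t 10.6 tcp [0.5291 0.0278 0.1406] yaw 165.42 inward x 0.0378 CCW y 0.013
F tool x,y 0.3 2.44 [0.33 2.44 0.95] [ 0.256 -0.154  0.026]
```

View pics/w8.png

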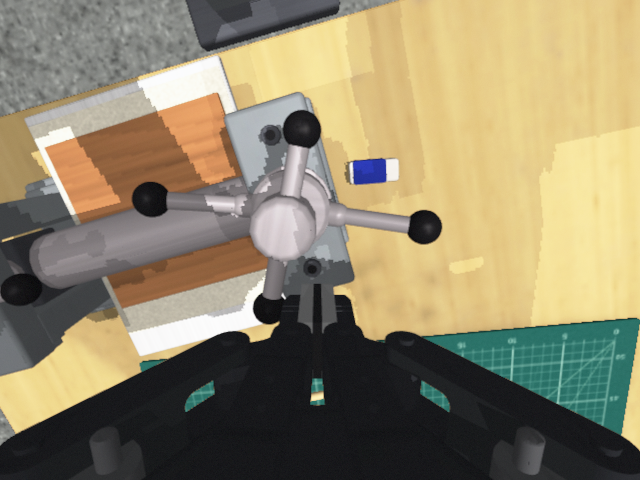

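View pics/c8.png

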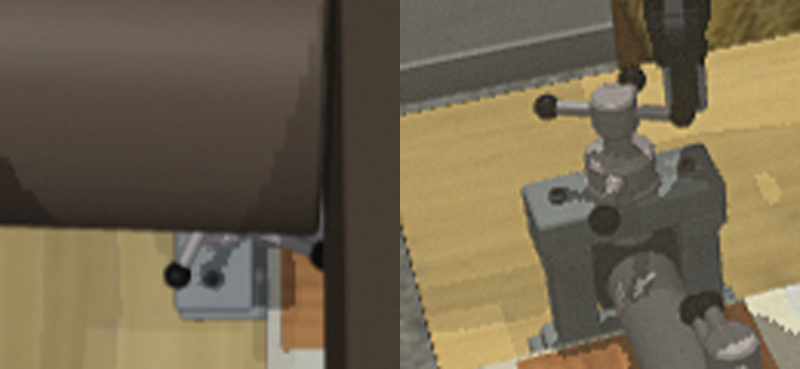

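The wrist view shows the bar turning with the tool, with its driven ball at (268,306). The free-running push is about 2.2–2.4 N. Continuing slower.

>>> apply_moves(
  plan=[
    [[-0.012, -0.04, 0.001, 0.6, 0], [-0.012, -0.04, 0.001, 0.6, 0], [-0.012, -0.04, 0.001, 0.6, 0]],
  ],
)

```text
time: 11.05
tcp_pos: [0.529, 0.0217, 0.1404]
tool_rot: [3.141, 0.0, 2.733]
contact_force: [1.3, 1.7, 0.5]
grip_width: 0.002
```

>>> apply_moves(
  plan=[
    [[-0.012, -0.04, 0.001, 0.6, 0], [-0.012, -0.04, 0.001, 0.6, 0]],
  ],
)

```text
time: 11.25
tcp_pos: [0.5284, 0.0176, 0.1403]
tool_rot: [3.141, 0.0, 2.628]
contact_force: [1.5, 1.6, -0.4]
grip_width: -0.002
```

>>> apply_moves(
  plan=[
    [[-0.012, -0.04, 0.001, 0.6, 0], [-0.012, -0.04, 0.001, 0.6, 0]],
  ],
)

```text
time: 11.45
tcp_pos: [0.5274, 0.0135, 0.1403]
tool_rot: [3.141, 0.0, 2.523]
contact_force: [1.8, 1.9, 0.8]
grip_width: 0.004
```

```bash
python3 look.py
```

```text
t 11.45 tcp [0.5274 0.0135 0.1403] yaw 144.58 inward x 0.0376 CCW y 0.013
F tool x,y -0.35 2.54 [1.75 1.87 0.83] [ 0.156 -0.323  0.052]
```

>>> apply_moves(
  plan=[
    [[-0.012, -0.04, 0.001, 0.6, 0], [-0.012, -0.04, 0.001, 0.6, 0]],
  ],
)

```text
time: 11.65
tcp_pos: [0.526, 0.0095, 0.1402]
tool_rot: [3.141, 0.001, 2.419]
contact_force: [2.1, 0.9, -0.6]
grip_width: -0.001
```

>>> apply_moves(
  plan=[
    [[-0.012, -0.04, 0.001, 0.6, 0], [-0.012, -0.04, 0.001, 0.6, 0]],
  ],
)

```text
time: 11.85
tcp_pos: [0.5242, 0.0058, 0.1401]
tool_rot: [3.141, 0.001, 2.314]
contact_force: [1.9, 0.7, -1.1]
grip_width: 0.004
```

>>> apply_moves(
  plan=[
    [[-0.012, -0.04, 0.001, 0.6, 0], [-0.012, -0.04, 0.001, 0.6, 0]],
  ],
)

```text
time: 12.05
tcp_pos: [0.522, 0.0023, 0.14]
tool_rot: [3.141, 0.001, 2.209]
contact_force: [2.6, 0.6, -1.2]
grip_width: -0.0
```

```bash
python3 look.py 9
```

```text
t 12.05 tcp [0.522  0.0023 0.14  ] yaw 126.59 inward x 0.0375 CCW y 0.0129
F tool x,y -1.03 2.44 [ 2.57  0.62 -1.18] [ 0.072 -0.305 -0.02 ]
```

View pics/w9.png

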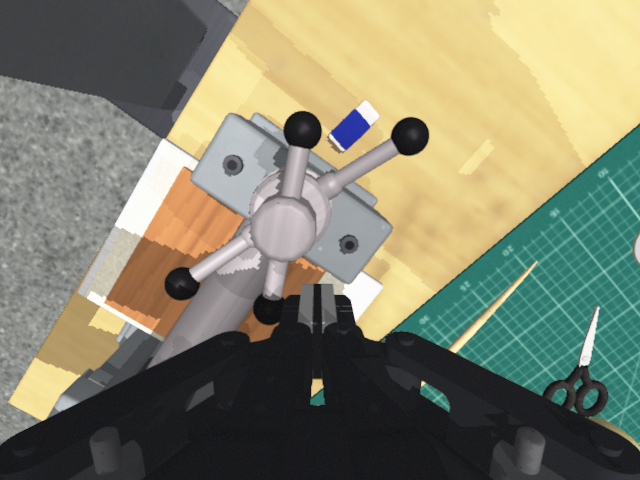

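>>> apply_moves(
  plan=[
    [[-0.012, -0.04, 0.001, 0.6, 0], [-0.012, -0.04, 0.001, 0.6, 0]],
  ],
)

```text
time: 12.4
tcp_pos: [0.5194, -0.001, 0.1398]
tool_rot: [3.141, 0.0, 2.104]
contact_force: [2.7, -0.3, 0.5]
grip_width: 0.002
```

>>> apply_moves(
  plan=[
    [[-0.012, -0.04, 0.001, 0.6, 0], [-0.012, -0.04, 0.001, 0.6, 0]],
  ],
)

```text
time: 12.6
tcp_pos: [0.5164, -0.004, 0.1398]
tool_rot: [3.141, 0.0, 1.999]
contact_force: [1.8, -1.2, -0.2]
grip_width: -0.003
```

>>> apply_moves(
  plan=[
    [[-0.012, -0.04, 0.001, 0.6, 0], [-0.012, -0.04, 0.001, 0.6, 0]],
  ],
)

```text
time: 12.8
tcp_pos: [0.5132, -0.0067, 0.1397]
tool_rot: [3.141, 0.0, 1.895]
contact_force: [2.0, 0.4, 0.2]
grip_width: 0.004
```

```bash
python3 look.py
```

```text
t 12.8 tcp [ 0.5132 -0.0067  0.1397] yaw 108.55 inward x 0.0374 CCW y 0.0127
F tool x,y -0.25 2.07 [2.04 0.42 0.15] [-0.055 -0.343  0.036]
```

Turned about 114° so far and the screw is still free.

>>> apply_moves(
  plan=[
    [[-0.012, -0.04, 0.001, 0.6, 0], [-0.012, -0.04, 0.001, 0.6, 0]],
  ],
)

```text
time: 13.0
tcp_pos: [0.5097, -0.009, 0.1395]
tool_rot: [3.141, 0.0, 1.79]
contact_force: [1.6, -0.9, -0.1]
grip_width: -0.0
```

>>> apply_moves(
  plan=[
    [[-0.012, -0.04, 0.001, 0.6, 0], [-0.012, -0.04, 0.001, 0.6, 0]],
  ],
)

```text
time: 13.2
tcp_pos: [0.5061, -0.011, 0.1395]
tool_rot: [3.141, 0.0, 1.685]
contact_force: [2.9, -0.0, 0.0]
grip_width: 0.0
```

>>> apply_moves(
  plan=[
    [[-0.012, -0.04, 0.001, 0.6, 0], [-0.012, -0.04, 0.001, 0.6, 0]],
  ],
)

```text
time: 13.4
tcp_pos: [0.5024, -0.0126, 0.1394]
tool_rot: [3.141, 0.0, 1.581]
contact_force: [3.0, -0.9, -0.4]
grip_width: -0.005
```

```bash
python3 look.py 10
```

```text
t 13.4 tcp [ 0.5024 -0.0126  0.1394] yaw 90.56 inward x 0.0374 CCW y 0.0127
F tool x,y -0.9 2.95 [ 2.95 -0.87 -0.39] [-0.09  -0.539  0.007]
```

View pics/w10.png

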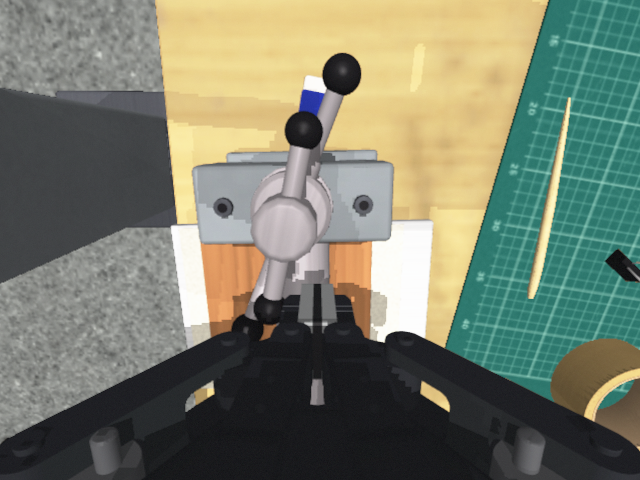

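>>> apply_moves(
  plan=[
    [[-0.008, -0.027, 0.001, 0.4, 0], [-0.008, -0.027, 0.001, 0.4, 0]],
  ],
)

```text
time: 13.75
tcp_pos: [0.4997, -0.0133, 0.1393]
tool_rot: [3.141, 0.0, 1.511]
contact_force: [3.5, -0.4, 0.3]
grip_width: 0.003
```

```bash
python3 look.py
```

```text
t 13.75 tcp [ 0.4997 -0.0133  0.1393] yaw 86.59 inward x 0.0373 CCW y 0.0126
F tool x,y -0.2 3.51 [ 3.49 -0.41  0.31] [-0.196 -0.543  0.017]
```

>>> apply_moves(
  plan=[
    [[-0.008, -0.027, 0.001, 0.4, 0], [-0.008, -0.027, 0.001, 0.4, 0]],
  ],
)

```text
time: 13.95
tcp_pos: [0.497, -0.014, 0.1392]
tool_rot: [3.141, 0.0, 1.441]
contact_force: [3.2, -1.1, -0.0]
grip_width: 0.001
```

```bash
python3 look.py
```

```text
t 13.95 tcp [ 0.497  -0.014   0.1392] yaw 82.58 inward x 0.0373 CCW y 0.0126
F tool x,y -0.65 3.29 [ 3.18 -1.07 -0.04] [-0.268 -0.557  0.04 ]
```

>>> apply_moves(
  plan=[
    [[-0.008, -0.027, 0.001, 0.4, 0], [-0.008, -0.027, 0.001, 0.4, 0]],
  ],
)

```text
time: 14.15
tcp_pos: [0.4943, -0.0144, 0.1392]
tool_rot: [3.14, 0.0, 1.372]
contact_force: [3.9, -2.1, 0.5]
grip_width: -0.001
```

```bash
python3 look.py
```

```text
t 14.15 tcp [ 0.4943 -0.0144  0.1392] yaw 78.59 inward x 0.0373 CCW y 0.0127
F tool x,y -1.32 4.27 [ 3.92 -2.14  0.53] [-0.367 -0.694  0.03 ]
```

>>> apply_moves(
  plan=[
    [[-0.008, -0.027, 0.001, 0.4, 0], [-0.008, -0.027, 0.001, 0.4, 0]],
  ],
)

```text
time: 14.35
tcp_pos: [0.4917, -0.0147, 0.1391]
tool_rot: [3.14, -0.0, 1.302]
contact_force: [4.7, -3.5, 1.2]
grip_width: 0.001
```

```bash
python3 look.py
```

```text
t 14.35 tcp [ 0.4917 -0.0147  0.1391] yaw 74.58 inward x 0.0373 CCW y 0.0128
F tool x,y -2.13 5.51 [ 4.75 -3.52  1.19] [-0.457 -0.698 -0.038]
```

>>> apply_moves(
  plan=[
    [[-0.008, -0.027, 0.001, 0.4, 0], [-0.004, -0.013, 0.001, 0.2, 0]],
  ],
)

```text
time: 14.55
tcp_pos: [0.4897, -0.0147, 0.1391]
tool_rot: [3.14, -0.0, 1.249]
contact_force: [5.3, -4.1, 1.1]
grip_width: 0.0
```

```bash
python3 look.py
```

```text
t 14.55 tcp [ 0.4897 -0.0147  0.1391] yaw 71.59 inward x 0.0373 CCW y 0.0128
F tool x,y -2.23 6.31 [ 5.28 -4.11  1.12] [-0.594 -0.793  0.026]
```

Snug is reached at about 6.2–6.6 N across the bar, after about 151° of turn. Backing off the bar and lifting.

>>> apply_moves(
  plan=[
    [[0, 0.15, 0, 0, 0], [0, 0.3, 0, 0, 0], [0, 0, -0.6, 0, 0], [0, 0, -0.8, 0, 0], [0, 0, -0.6, 0, 0]],
  ],
)

```text
time: 15.05
tcp_pos: [0.5104, -0.0217, 0.2404]
tool_rot: [-3.141, -0.0, 1.25]
contact_force: [0.5, -0.7, 0.0]
grip_width: -0.004
```

>>> apply_moves(
  plan=[
    [[0, 0, 0, -1, 0], [0, 0, 0, -1, 0], [0, 0, 0, -1, 0], [0, 0, 0, -1, 0], [0, 0, 0, -1, 0]],
  ],
)

```text
time: 15.55
tcp_pos: [0.5101, -0.0216, 0.2386]
tool_rot: [-3.141, -0.0, 1.69]
contact_force: [0.3, 0.4, -1.0]
grip_width: -0.004
```

```bash
python3 look.py 11
```

```text
t 15.55 tcp [ 0.5101 -0.0216  0.2386] yaw 96.83 inward x 0.0485 CCW y 0.0151
F tool x,y 0.37 0.35 [ 0.31  0.41 -1.02] [-0.047 -0.008  0.003]
```

View pics/w11.png

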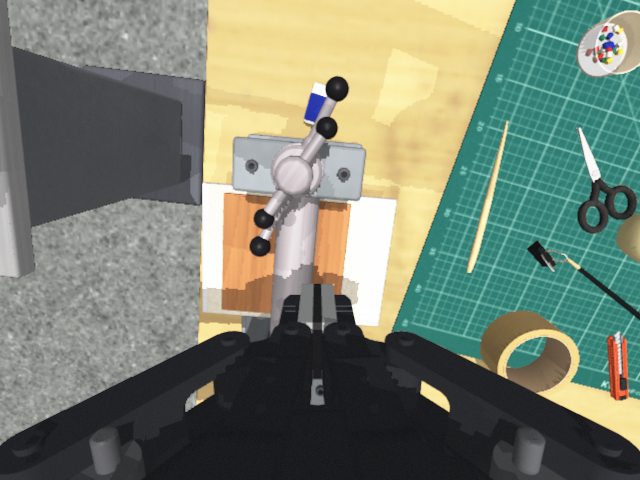

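The wrist view shows the bar now almost aligned with the nut arms. Its balls are at (326,128) and (264,218), and the nut balls at (337,88) and (260,246). Turning the tool round to go behind the left nut ball.

>>> apply_moves(
  plan=[
    [[0, 0, 0, -1, 0], [0, 0, 0, -1, 0], [0, 0, 0, -1, 0], [0, 0, 0, -1, 0], [0, 0, 0, -1, 0]],
  ],
)

```text
time: 16.2
tcp_pos: [0.51, -0.0216, 0.2387]
tool_rot: [-3.141, -0.0, 2.122]
contact_force: [1.0, 0.4, -0.1]
grip_width: 0.0
```

>>> apply_moves(
  plan=[
    [[0, 0, 0, -1, 0], [0, 0, 0, -1, 0], [0, 0, 0, -1, 0], [0, 0, 0, -1, 0], [0, 0, 0, -1, 0]],
  ],
)

```text
time: 16.7
tcp_pos: [0.51, -0.0216, 0.2387]
tool_rot: [-3.141, -0.0, 2.558]
contact_force: [-0.8, 0.4, -0.1]
grip_width: 0.0
```

>>> apply_moves(
  plan=[
    [[0, 0, 0, -1, 0], [0, 0, 0, -1, 0], [0, 0, 0, -1, 0], [0, 0, 0, -1, 0], [0, 0, 0, -1, 0]],
  ],
)

```text
time: 17.2
tcp_pos: [0.5101, -0.0217, 0.2387]
tool_rot: [3.142, -0.0, 2.994]
contact_force: [-0.2, 0.1, 0.7]
grip_width: -0.002
```

>>> apply_moves(
  plan=[
    [[0, 0, 0, -1, 0], [0, 0, 0, -1, 0], [0, 0, 0, -1, 0], [0, 0, 0, -1, 0], [0, 0, 0, -1, 0]],
  ],
)

```text
time: 17.7
tcp_pos: [0.5101, -0.0216, 0.2387]
tool_rot: [3.141, -0.0, -2.853]
contact_force: [0.1, 0.1, -0.3]
grip_width: -0.002
```

```bash
python3 look.py
```

```text
t 17.7 tcp [ 0.5101 -0.0216  0.2387] yaw -163.44 inward x 0.0067 CCW y -0.0503
F tool x,y -0.13 0.05 [ 0.11  0.09 -0.31] [-0.012 -0.019 -0.027]
```

>>> apply_moves(
  plan=[
    [[-0.05, 0.78, 0, 0, 0], [-0.05, 0.78, 0, 0, 0], [-0.05, 0.78, 0, 0, 0], [0, 0, 0, -1, 0], [0, 0, 0, -1, 0]],
  ],
)

```text
time: 18.2
tcp_pos: [0.4838, 0.094, 0.2387]
tool_rot: [3.141, -0.0, -2.676]
contact_force: [-0.2, -0.8, -0.2]
grip_width: 0.001
```

>>> apply_moves(
  plan=[
    [[0, 0, 0, -1, 0], [0, 0, 0, -1, 0], [0, 0, 0, -1, 0], [0, 0, 0, -1, 0], [0, 0, 0, -1, 0]],
  ],
)

```text
time: 18.7
tcp_pos: [0.4841, 0.0927, 0.2387]
tool_rot: [3.141, -0.0, -2.242]
contact_force: [0.1, -0.1, 0.1]
grip_width: -0.003
```

>>> apply_moves(
  plan=[
    [[0, 0, 0, -1, 0], [0, 0, 0, -1, 0], [0, 0, 0, -1, 0], [0, 0, 0, -0.6, 0], [0, 0, 0, 0, 0]],
  ],
)

```text
time: 19.2
tcp_pos: [0.4841, 0.0927, 0.2387]
tool_rot: [3.141, -0.0, -1.93]
contact_force: [0.3, -0.2, 1.2]
grip_width: 0.001
```

```bash
python3 look.py 12; python3 -c "
from cell import robot; print(robot.sense()['joint_pos'])"
```

```text
t 19.2 tcp [0.4841 0.0927 0.2387] yaw -110.58 inward x 0.0618 CCW y 0.0287
F tool x,y 0.13 -0.34 [ 0.27 -0.24  1.21] [-0.005 -0.021 -0.02 ]
[ 1.27625265e-01  2.20344633e-01  1.90298760e+00  4.11651053e-06
  1.01847910e+00 -2.65289546e+00]
```

View pics/w12.png

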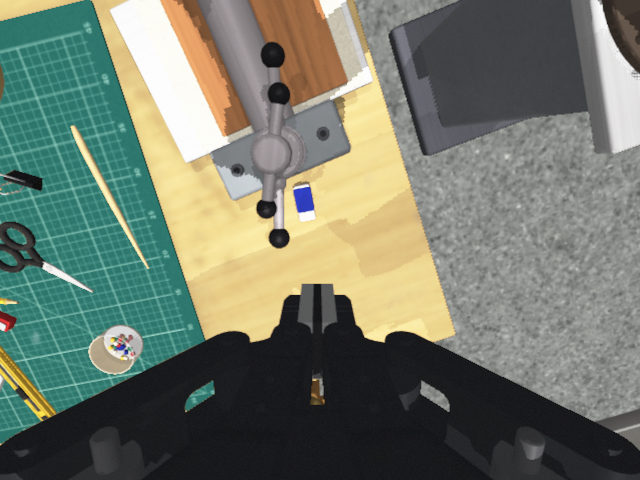

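>>> apply_moves(
  plan=[
    [[0, 0, 0.7, 0, 0], [0, 0, 0.7, 0, 0], [0, 0, 0.7, 0, 0], [0, 0, 0.3, 0, 0], [0, 0, 0.09, 0, 0]],
  ],
)

```text
time: 19.85
tcp_pos: [0.483, 0.0925, 0.1126]
tool_rot: [3.139, -0.001, -1.931]
contact_force: [0.5, -0.5, -0.4]
grip_width: -0.001
```

>>> apply_moves(
  plan=[
    [[0, 0, 0, 0, 0]],
  ],
)

```text
time: 19.95
tcp_pos: [0.484, 0.0927, 0.1141]
tool_rot: [3.141, -0.0, -1.93]
contact_force: [-0.1, -0.1, 0.2]
grip_width: 0.0
```

```bash
python3 look.py 13
```

```text
t 19.95 tcp [0.484  0.0927 0.1141] yaw -110.61 inward x 0.0618 CCW y 0.0289
F tool x,y 0.15 0.1 [-0.15 -0.1   0.18] [-0.031  0.038  0.016]
```

View pics/w13.png

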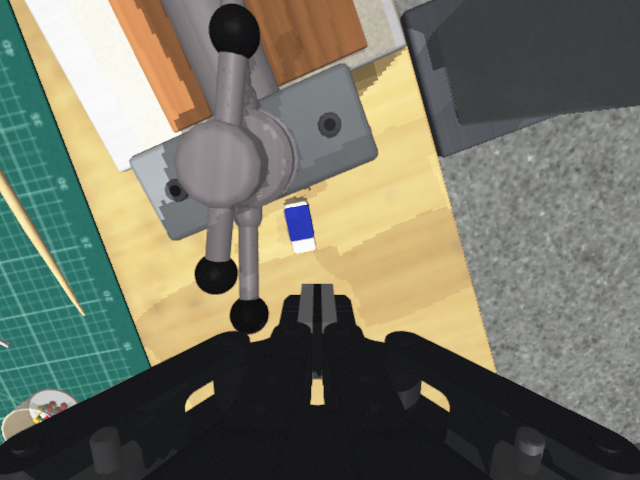

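View pics/c13.png

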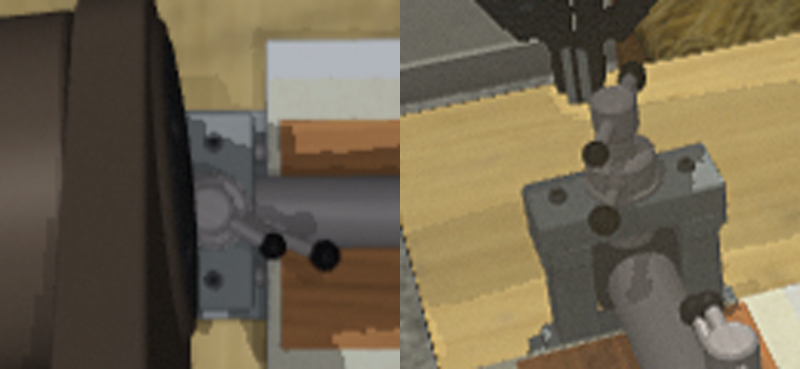

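>>> apply_moves(
  plan=[
    [[0, -0.1, 0, 0, 0], [0, -0.06, 0, 0, 0], [-0.032, -0.11, 0.002, 1, 0], [-0.032, -0.11, 0.002, 1, 0], [-0.032, -0.11, 0.002, 1, 0]],
  ],
)

```text
time: 20.6
tcp_pos: [0.5091, 0.087, 0.1143]
tool_rot: [-3.141, 0.0, -2.195]
contact_force: [-1.8, -0.5, 0.7]
grip_width: -0.003
```

>>> apply_moves(
  plan=[
    [[-0.032, -0.11, 0.002, 1, 0], [-0.032, -0.11, 0.002, 1, 0], [-0.032, -0.11, 0.002, 1, 0]],
  ],
)

```text
time: 20.9
tcp_pos: [0.5246, 0.0799, 0.114]
tool_rot: [-3.141, 0.0, -2.457]
contact_force: [-1.4, -0.1, 0.6]
grip_width: -0.002
```

```bash
python3 look.py 14
```

```text
t 20.9 tcp [0.5246 0.0799 0.114 ] yaw -140.77 inward x 0.0623 CCW y 0.0204
F tool x,y 1.2 0.8 [-1.43 -0.14  0.56] [ 0.116  0.171 -0.06 ]
```

View pics/w14.png

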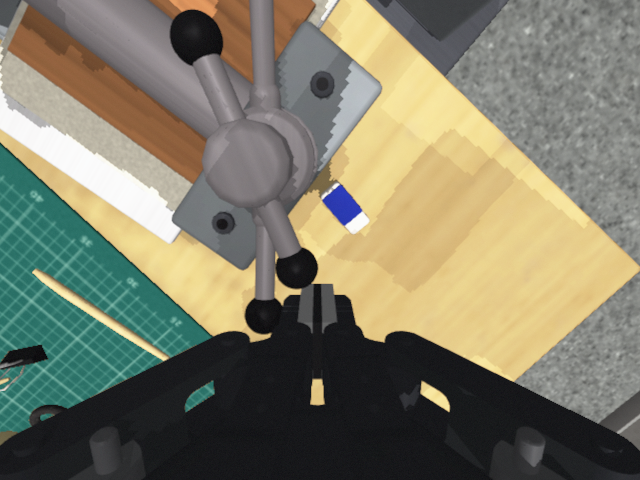

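>>> apply_moves(
  plan=[
    [[-0.032, -0.11, 0.002, 1, 0], [-0.032, -0.11, 0.002, 1, 0], [-0.032, -0.11, 0.002, 1, 0]],
  ],
)

```text
time: 21.35
tcp_pos: [0.5373, 0.0692, 0.1135]
tool_rot: [3.141, -0.0, -2.715]
contact_force: [-1.2, 0.7, 0.5]
grip_width: -0.002
```

```bash
python3 look.py 15
python3 - <<'E'
from h import *
from cell import robot
W=np.load("pics/wrist0.npz")
st=robot.sense();p,r=st["tcp_pos"],st["tool_rot"]
for f in (50,55,60,65,70):
    a=np.radians(f); print(f,wproj(p,r,W,[.4893+.036*np.cos(a),.0247+.036*np.sin(a),.1768]).round(1),wproj(p,r,W,[.4893-.036*np.cos(a),.0247-.036*np.sin(a),.1768]).round(1))
E
```

```text
t 21.35 tcp [0.5373 0.0692 0.1135] yaw -155.58 inward x 0.0621 CCW y 0.0207
F tool x,y 0.81 1.08 [-1.19  0.65  0.5 ] [0.104 0.104 0.033]
50 [298.6 266.2] [184.   44.9]
55 [307.1 261.9] [174.6  50.8]
60 [315.2 257. ] [165.9  57.5]
65 [322.8 251.3] [157.9  65.1]
70 [330. 245.] [150.6  73.4]
```

View pics/w15.png

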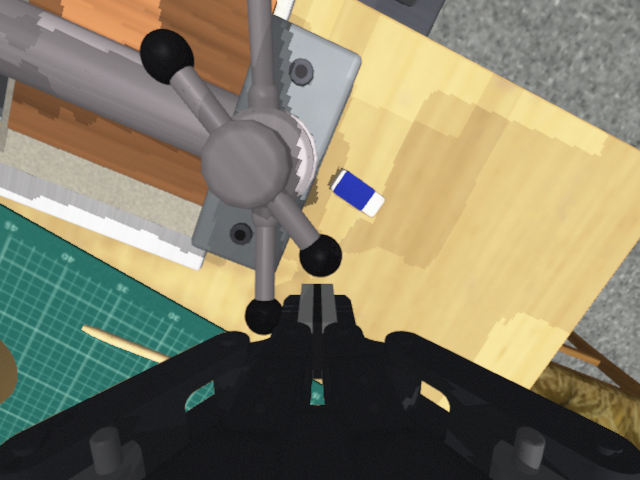

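The bar stayed put, with its balls at (320,256) and (167,57), which is about 61°. The nut runs freely at about 1 N. Continuing.

>>> apply_moves(
  plan=[
    [[-0.032, -0.11, 0.002, 1, 0], [-0.032, -0.11, 0.002, 1, 0], [-0.032, -0.11, 0.002, 1, 0]],
  ],
)

```text
time: 21.8
tcp_pos: [0.5471, 0.0555, 0.1131]
tool_rot: [3.141, -0.0, -2.976]
contact_force: [-0.8, 1.3, 0.5]
grip_width: 0.005
```

>>> apply_moves(
  plan=[
    [[-0.019, -0.066, 0.001, 0.6, 0], [-0.019, -0.066, 0.001, 0.6, 0], [-0.019, -0.066, 0.001, 0.6, 0]],
  ],
)

```text
time: 22.1
tcp_pos: [0.5511, 0.0459, 0.113]
tool_rot: [3.141, 0.0, -3.131]
contact_force: [0.5, 2.4, 0.7]
grip_width: 0.001
```

>>> apply_moves(
  plan=[
    [[-0.019, -0.066, 0.001, 0.6, 0], [-0.019, -0.066, 0.001, 0.6, 0], [-0.019, -0.066, 0.001, 0.6, 0]],
  ],
)

```text
time: 22.4
tcp_pos: [0.5537, 0.036, 0.1129]
tool_rot: [3.141, 0.0, 2.995]
contact_force: [0.6, 2.1, 0.1]
grip_width: 0.002
```

```bash
python3 look.py
```

```text
t 22.4 tcp [0.5537 0.036  0.1129] yaw 171.59 inward x 0.062 CCW y 0.0206
F tool x,y -0.31 2.18 [0.62 2.11 0.06] [ 0.181 -0.088 -0.04 ]
```

>>> apply_moves(
  plan=[
    [[-0.019, -0.066, 0.001, 0.6, 0], [-0.019, -0.066, 0.001, 0.6, 0], [-0.019, -0.066, 0.001, 0.6, 0]],
  ],
)

```text
time: 22.7
tcp_pos: [0.5545, 0.0257, 0.1127]
tool_rot: [3.141, 0.0, 2.838]
contact_force: [1.5, 1.1, 0.4]
grip_width: -0.002
```

```bash
python3 look.py
```

```text
t 22.7 tcp [0.5545 0.0257 0.1127] yaw 162.59 inward x 0.062 CCW y 0.0205
F tool x,y -1.08 1.49 [1.48 1.1  0.36] [ 0.154 -0.148  0.03 ]
```

>>> apply_moves(
  plan=[
    [[-0.019, -0.066, 0.001, 0.6, 0], [-0.019, -0.066, 0.001, 0.6, 0]],
  ],
)

```text
time: 22.9
tcp_pos: [0.5542, 0.0188, 0.1127]
tool_rot: [3.141, 0.001, 2.733]
contact_force: [1.2, 1.7, -0.9]
grip_width: 0.002
```

```bash
python3 look.py
```

```text
t 22.9 tcp [0.5542 0.0188 0.1127] yaw 156.58 inward x 0.0619 CCW y 0.0204
F tool x,y -0.45 2.04 [ 1.23  1.69 -0.89] [ 0.168 -0.209  0.005]
```

>>> apply_moves(
  plan=[
    [[-0.019, -0.066, 0.001, 0.6, 0], [-0.019, -0.066, 0.001, 0.6, 0]],
  ],
)

```text
time: 23.1
tcp_pos: [0.5532, 0.012, 0.1126]
tool_rot: [3.141, 0.001, 2.628]
contact_force: [2.1, 1.2, 0.5]
grip_width: 0.001
```

```bash
python3 look.py
```

```text
t 23.1 tcp [0.5532 0.012  0.1126] yaw 150.59 inward x 0.0619 CCW y 0.0203
F tool x,y -1.28 2.1 [2.14 1.2  0.48] [ 0.143 -0.197  0.005]
```

>>> apply_moves(
  plan=[
    [[-0.019, -0.066, 0.001, 0.6, 0], [-0.019, -0.066, 0.001, 0.6, 0]],
  ],
)

```text
time: 23.3
tcp_pos: [0.5514, 0.0054, 0.1125]
tool_rot: [3.141, 0.0, 2.523]
contact_force: [0.3, 0.2, 0.2]
grip_width: -0.001
```

```bash
python3 look.py 16
```

```text
t 23.3 tcp [0.5514 0.0054 0.1125] yaw 144.59 inward x 0.0618 CCW y 0.0202
F tool x,y -0.16 0.34 [0.33 0.19 0.24] [ 0.13  -0.2    0.043]
```

View pics/w16.png

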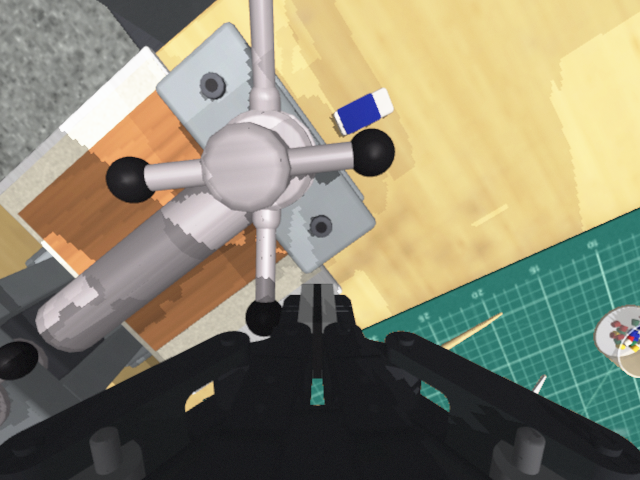

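>>> apply_moves(
  plan=[
    [[-0.019, -0.066, 0.001, 0.6, 0], [-0.019, -0.066, 0.001, 0.6, 0]],
  ],
)

```text
time: 23.65
tcp_pos: [0.5489, -0.0009, 0.1123]
tool_rot: [3.141, 0.0, 2.419]
contact_force: [0.8, 1.3, 0.1]
grip_width: 0.001
```

```bash
python3 look.py
```

```text
t 23.65 tcp [ 0.5489 -0.0009  0.1123] yaw 138.57 inward x 0.0616 CCW y 0.0202
F tool x,y 0.23 1.47 [0.8  1.25 0.07] [ 0.141 -0.123  0.018]
```

>>> apply_moves(
  plan=[
    [[-0.019, -0.066, 0.001, 0.6, 0], [-0.019, -0.066, 0.001, 0.6, 0]],
  ],
)

```text
time: 23.85
tcp_pos: [0.5458, -0.0071, 0.1122]
tool_rot: [3.141, 0.0, 2.314]
contact_force: [1.5, 0.9, -0.0]
grip_width: 0.003
```

```bash
python3 look.py
```

```text
t 23.85 tcp [ 0.5458 -0.0071  0.1122] yaw 132.56 inward x 0.0616 CCW y 0.0201
F tool x,y -0.34 1.74 [ 1.51  0.93 -0.01] [ 0.085 -0.137  0.01 ]
```

>>> apply_moves(
  plan=[
    [[-0.019, -0.066, 0.001, 0.6, 0], [-0.019, -0.066, 0.001, 0.6, 0]],
  ],
)

```text
time: 24.05
tcp_pos: [0.542, -0.0128, 0.1121]
tool_rot: [3.141, 0.0, 2.209]
contact_force: [0.1, 0.1, 0.2]
grip_width: 0.001
```

```bash
python3 look.py
```

```text
t 24.05 tcp [ 0.542  -0.0128  0.1121] yaw 126.56 inward x 0.0616 CCW y 0.02
F tool x,y -0.0 0.12 [0.1  0.07 0.25] [ 0.064 -0.14   0.022]
```

Turned about 123° and the nut is still free.

>>> apply_moves(
  plan=[
    [[-0.019, -0.066, 0.001, 0.6, 0], [-0.019, -0.066, 0.001, 0.6, 0]],
  ],
)

```text
time: 24.25
tcp_pos: [0.5378, -0.0182, 0.112]
tool_rot: [3.141, 0.0, 2.104]
contact_force: [1.5, -0.0, 0.4]
grip_width: -0.001
```

```bash
python3 look.py
```

```text
t 24.25 tcp [ 0.5378 -0.0182  0.112 ] yaw 120.56 inward x 0.0616 CCW y 0.0199
F tool x,y -0.75 1.25 [ 1.46 -0.01  0.4 ] [ 0.029 -0.178  0.004]
```

>>> apply_moves(
  plan=[
    [[-0.019, -0.066, 0.001, 0.6, 0], [-0.019, -0.066, 0.001, 0.6, 0]],
  ],
)

```text
time: 24.45
tcp_pos: [0.5329, -0.0231, 0.1119]
tool_rot: [3.141, 0.0, 1.999]
contact_force: [1.7, 0.5, -0.1]
grip_width: 0.001
```

```bash
python3 look.py
```

```text
t 24.45 tcp [ 0.5329 -0.0231  0.1119] yaw 114.56 inward x 0.0616 CCW y 0.0198
F tool x,y -0.3 1.78 [ 1.74  0.46 -0.09] [ 0.034 -0.167 -0.005]
```

>>> apply_moves(
  plan=[
    [[-0.019, -0.066, 0.001, 0.6, 0], [-0.019, -0.066, 0.001, 0.6, 0]],
  ],
)

```text
time: 24.65
tcp_pos: [0.5276, -0.0274, 0.1118]
tool_rot: [3.141, 0.0, 1.895]
contact_force: [1.7, -0.2, -0.2]
grip_width: -0.004
```

```bash
python3 look.py 17
```

```text
t 24.65 tcp [ 0.5276 -0.0274  0.1118] yaw 108.56 inward x 0.0616 CCW y 0.0197
F tool x,y -0.74 1.53 [ 1.68 -0.22 -0.18] [-0.037 -0.186 -0.023]
```

View pics/w17.png

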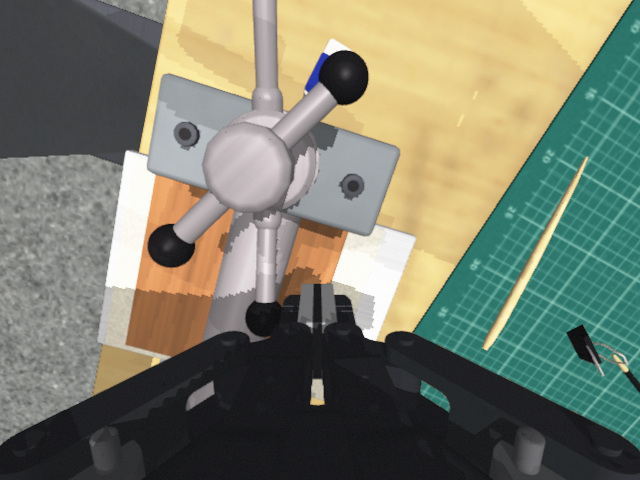

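View pics/c17.png

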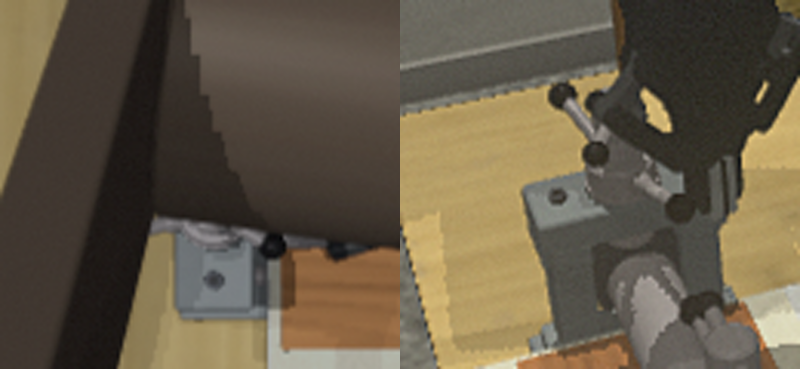

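>>> apply_moves(
  plan=[
    [[-0.019, -0.066, 0.001, 0.6, 0], [-0.019, -0.066, 0.001, 0.6, 0]],
  ],
)

```text
time: 25.0
tcp_pos: [0.522, -0.0311, 0.1117]
tool_rot: [3.141, 0.0, 1.79]
contact_force: [1.0, 0.1, 0.4]
grip_width: -0.001
```

```bash
python3 look.py
```

```text
t 25.0 tcp [ 0.522  -0.0311  0.1117] yaw 102.55 inward x 0.0616 CCW y 0.0198
F tool x,y -0.17 1.02 [1.04 0.05 0.4 ] [ 0.075 -0.244  0.004]
```

>>> apply_moves(
  plan=[
    [[-0.019, -0.066, 0.001, 0.6, 0], [-0.019, -0.066, 0.001, 0.6, 0]],
  ],
)

```text
time: 25.2
tcp_pos: [0.5158, -0.0343, 0.1115]
tool_rot: [3.141, 0.0, 1.685]
contact_force: [1.1, 0.1, 0.0]
grip_width: 0.002
```

```bash
python3 look.py
```

```text
t 25.2 tcp [ 0.5158 -0.0343  0.1115] yaw 96.54 inward x 0.0616 CCW y 0.0196
F tool x,y -0.02 1.12 [1.11 0.11 0.01] [ 0.088 -0.169 -0.029]
```

>>> apply_moves(
  plan=[
    [[-0.019, -0.066, 0.001, 0.6, 0], [-0.019, -0.066, 0.001, 0.6, 0]],
  ],
)

```text
time: 25.4
tcp_pos: [0.5095, -0.0367, 0.1115]
tool_rot: [3.141, -0.0, 1.58]
contact_force: [2.1, 1.1, 0.4]
grip_width: -0.002
```

```bash
python3 look.py
```

```text
t 25.4 tcp [ 0.5095 -0.0367  0.1115] yaw 90.54 inward x 0.0616 CCW y 0.0196
F tool x,y 1.06 2.1 [2.08 1.08 0.39] [ 0.121 -0.266 -0.003]
```

>>> apply_moves(
  plan=[
    [[-0.019, -0.066, 0.001, 0.6, 0], [-0.013, -0.044, 0.001, 0.4, 0]],
  ],
)

```text
time: 25.6
tcp_pos: [0.5041, -0.0383, 0.1115]
tool_rot: [3.141, -0.0, 1.493]
contact_force: [2.4, 0.2, 1.5]
grip_width: 0.002
```

```bash
python3 look.py
```

```text
t 25.6 tcp [ 0.5041 -0.0383  0.1115] yaw 85.54 inward x 0.0616 CCW y 0.0196
F tool x,y 0.43 2.36 [2.39 0.25 1.51] [ 0.129 -0.386 -0.001]
```

>>> apply_moves(
  plan=[
    [[-0.013, -0.044, 0.001, 0.4, 0], [-0.013, -0.044, 0.001, 0.4, 0]],
  ],
)

```text
time: 25.8
tcp_pos: [0.4999, -0.0391, 0.1114]
tool_rot: [3.14, -0.0, 1.424]
contact_force: [3.5, 0.8, 0.0]
grip_width: -0.004
```

```bash
python3 look.py
```

```text
t 25.8 tcp [ 0.4999 -0.0391  0.1114] yaw 81.58 inward x 0.0616 CCW y 0.0198
F tool x,y 1.35 3.36 [3.52 0.84 0.02] [ 0.099 -0.446 -0.09 ]
```

>>> apply_moves(
  plan=[
    [[-0.013, -0.044, 0.001, 0.4, 0], [-0.013, -0.044, 0.001, 0.4, 0]],
  ],
)

```text
time: 26.0
tcp_pos: [0.4956, -0.0397, 0.1114]
tool_rot: [3.14, -0.0, 1.354]
contact_force: [2.2, 0.7, 1.5]
grip_width: -0.004
```

```bash
python3 look.py
```

```text
t 26.0 tcp [ 0.4956 -0.0397  0.1114] yaw 77.58 inward x 0.0616 CCW y 0.02
F tool x,y 1.11 2.01 [2.2  0.66 1.5 ] [ 0.105 -0.547 -0.028]
```

>>> apply_moves(
  plan=[
    [[-0.013, -0.044, 0.001, 0.4, 0], [-0.013, -0.044, 0.001, 0.4, 0]],
  ],
)

```text
time: 26.2
tcp_pos: [0.4912, -0.04, 0.1114]
tool_rot: [3.14, -0.0, 1.284]
contact_force: [4.0, 0.3, 1.3]
grip_width: -0.003
```

```bash
python3 look.py
```

```text
t 26.2 tcp [ 0.4912 -0.04    0.1114] yaw 73.58 inward x 0.0615 CCW y 0.0201
F tool x,y 1.47 3.77 [4.03 0.35 1.27] [-0.052 -0.618  0.036]
```

>>> apply_moves(
  plan=[
    [[-0.013, -0.044, 0.001, 0.4, 0], [-0.013, -0.044, 0.001, 0.4, 0]],
  ],
)

```text
time: 26.4
tcp_pos: [0.4868, -0.04, 0.1113]
tool_rot: [3.139, -0.001, 1.214]
contact_force: [5.0, -0.9, 1.5]
grip_width: -0.002
```

```bash
python3 look.py 18
```

```text
t 26.4 tcp [ 0.4868 -0.04    0.1113] yaw 69.58 inward x 0.0615 CCW y 0.0202
F tool x,y 0.91 5.02 [ 5.02 -0.9   1.47] [-0.074 -0.695  0.006]
```

View pics/w18.png

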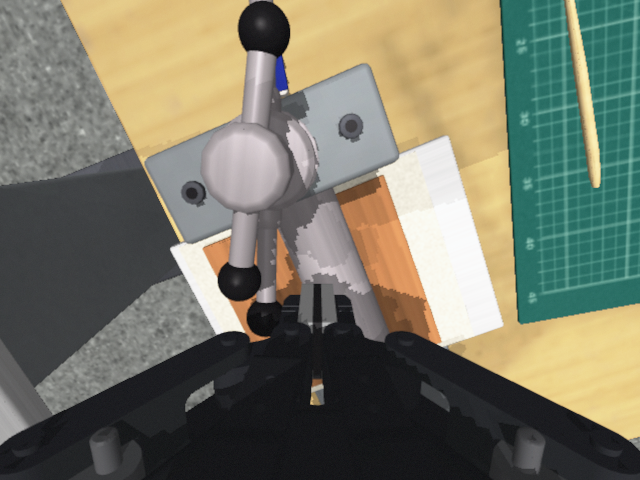

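>>> apply_moves(
  plan=[
    [[-0.013, -0.044, 0.001, 0.4, 0], [-0.013, -0.044, 0.001, 0.4, 0]],
  ],
)

```text
time: 26.75
tcp_pos: [0.482, -0.0396, 0.1112]
tool_rot: [3.14, -0.001, 1.144]
contact_force: [6.5, -0.4, 4.0]
grip_width: 0.002
```

```bash
python3 look.py
```

```text
t 26.75 tcp [ 0.482  -0.0396  0.1112] yaw 65.54 inward x 0.0616 CCW y 0.02
F tool x,y 2.34 6.02 [ 6.45 -0.36  4.01] [-0.043 -0.805 -0.029]
```

>>> apply_moves(
  plan=[
    [[-0.01, -0.033, 0, 0.3, 0]],
  ],
)

```text
time: 26.85
tcp_pos: [0.4803, -0.0394, 0.1112]
tool_rot: [3.14, -0.001, 1.118]
contact_force: [6.0, -1.0, 3.0]
grip_width: -0.002
```

```bash
python3 look.py
```

```text
t 26.85 tcp [ 0.4803 -0.0394  0.1112] yaw 64.04 inward x 0.0616 CCW y 0.02
F tool x,y 1.68 5.82 [ 5.96 -1.04  2.96] [-0.112 -0.866 -0.012]
```

The push on the nut is 5.8–6.0 N, so it is hand-tight. Backing off and lifting clear.

>>> apply_moves(
  plan=[
    [[0, 0.15, 0, 0, 0], [-0.05, 0.3, 0, 0, 0], [0, 0, -0.6, 0, 0], [0, 0, -0.9, 0, 0], [0, 0, -0.9, 0, 0]],
  ],
)

```text
time: 27.35
tcp_pos: [0.4984, -0.0521, 0.2318]
tool_rot: [-3.14, 0.001, 1.118]
contact_force: [0.7, -1.2, 0.5]
grip_width: -0.002
```

>>> apply_moves(
  plan=[
    [[-0.8, 0, 0, 0, 0], [-0.8, 0, 0, 0, 0], [-0.8, 0, 0, 0, 0], [-0.8, 0, 0, 0, 0], [0, 0, 0, 0, 0]],
  ],
)

```text
time: 27.85
tcp_pos: [0.4268, -0.1993, 0.2309]
tool_rot: [-3.141, 0.001, 1.114]
contact_force: [0.4, -0.1, -0.1]
grip_width: 0.001
```

```bash
python3 look.py 19
python3 - <<'E'
from cell import vision
import cv2
a=vision.snapshot("top")["img"][:,:,::-1]; cv2.imwrite("pics/t19.png",a)
E
```

```text
t 27.85 tcp [ 0.4268 -0.1993  0.2309] yaw 63.85 inward x 0.2286 CCW y 0.0426
F tool x,y 0.12 0.43 [ 0.43 -0.08 -0.13] [-0.03  -0.005 -0.01 ]
```

View pics/w19.png

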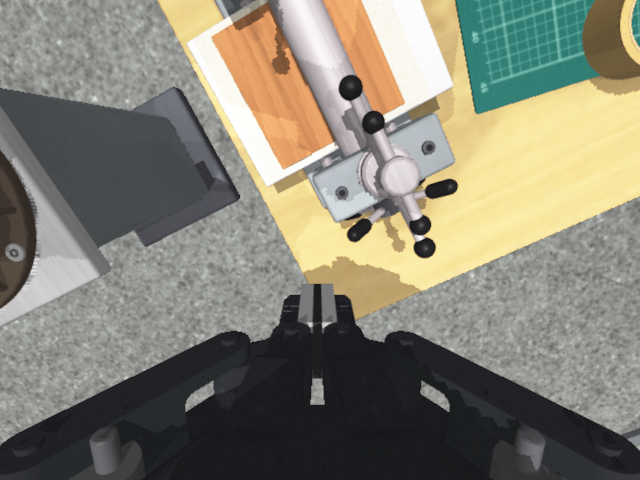

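View pics/c19.png

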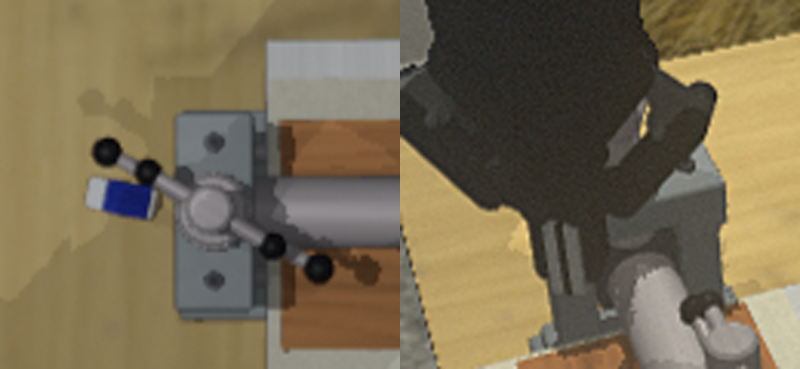

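View pics/t19.png

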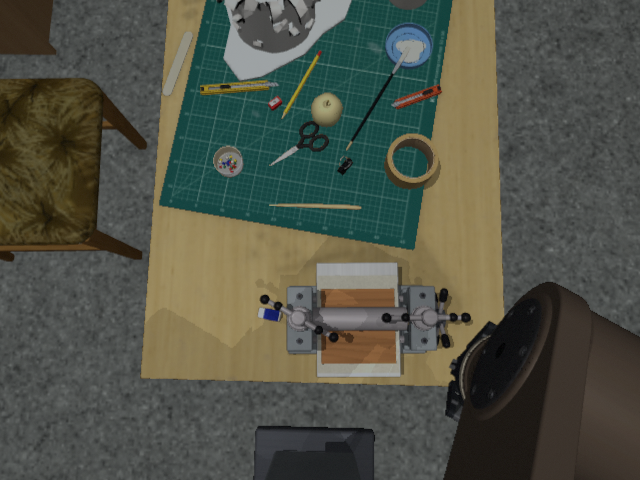

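Run:
```python
from h import *
T=np.load("pics/top0.npz")
for z,a,b in((.1768,(148,171),(273,246)),(.1515,(107,152),(319,269))):
    P,Q=[plane(T,230+x*.325,250+y*.325,z) for x,y in(a,b)]
    d=P-Q; print(np.degrees(np.arctan2(d[1],d[0])),np.linalg.norm(d))
```

```text
60.80685686144474 0.07243250964290834
62.85914965113022 0.12408565452405536
```

The bar is at 60.8° and the nut at 62.9°, exactly where I left them. Everything on the desk looks unmoved, and the tool is clear and unloaded. Handing in.

```bash
python3 -c "
from cell import order; print(order.close_job())"
```

```text
the job is handed in; nothing more can be done
None
```

The left pressure screw is down snug on the bearing block and its lock nut is jammed hand-tight on the bridge, done in that order. I handed the job in at about 28 s of the 67 s.

| | Turned clockwise | Push while free | Final push (target 6 N) |
|---|---|---|---|
| Screw (by its cross bar) | about 151° | about 2.2 N | about 6.2–6.6 N |
| Lock nut (by its arm) | about 186° | about 1.3 N | about 5.8–6.0 N (5.2–5.6 N from the wrist torque) |

**Last checks:** after I withdrew, the top view put the bar at 60.8° and the nut at 62.9°, both where I left them. The screw did not turn while I drove the nut. The eraser, folding stick, pin tub and tape roll look unmoved by eye; I did not measure them. The tool was clear, with only noise on the force reading.

**Disagreements:**
- **Fingertips:** in both the side and wrist views they sat about 32 mm behind the reported tool point. My first pass went over the bar without touching it, so I redid it lower.
- **Force readings:** single readings were noisy, by about 0.5–1 N and at times more. I judged both end points from force, wrist torque and turn angle together.
- **Upward force:** 3–4 N showed on the finger at the end of the nut stroke. I took it for friction at the ball.

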